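# Unload the gluing jig into the drawer

## Robot

A 7-joint arm with a two-finger parallel gripper is mounted at the origin on a cart in front of the work surface, level with it; the furniture and walls round the work are solid. World frame = base frame: x ahead of the robot, y to its left, z up, the work surface at z = 0. Lengths are in m, angles in rad, forces in N, time in s.
With the tool pointing down it reaches from about 0.425 to 1.025 m from the base axis. Payload 9.4 kg.
Tool frame: the origin (TCP) lies at the very end of the fingers, on their centre line; the grasp point (between the pads) lies 19 mm behind it; x points along the fingers, y is the direction in which the jaws open and shut, and the axes are right-handed (so a half turn about x gives the same grasp; the last joint's range is limited). The gripper opens to 85 mm and grips with 20 to 120 N. Pads are 22 mm wide; open, the fingers measure 114 mm over their backs; the gripper's body (76 mm by 85 mm) begins 54 mm behind the grasp point. The pads swing forward as they close: fully open they stand 13 mm farther back than shut.
Start: joints at [1.252, 0.599, -0.003, 1.599, 0.002, 0.943, -0.08], TCP at [0.174, -0.704, 0.231] pointing down, gripper open.
Joint ranges: [-2.57, 2.57], [-0.35, 1.97], [-1.29, 1.29], [0.11, 2.56], [-1.05, 4.19], [0.11, 1.86], [-2.63, 2.63]. Speed limits (rad/s): [2.22, 2.22, 3.01, 3.01, 3.14, 3.14, 3.14].

## Interface

Orientations are given as a 3x3 rotation matrix whose columns are the frame's x, y, z axes.
In Python, from bench import arm gives the robot as it stands.
- The arm moves only by the tool play_rows, never from a script. Its arguments are lists of equal length, an entry for each row: "grip": the closure in counts, from 0 (fully open) to 255 (shut); "linear": the shift along the tool's x, y, z in m, a list of three; "twist": the turn about the tool's x in degrees. A call has 1 to 12 rows; each row is the pose to reach, as a shift and turn from the pose commanded when the call began, along the tool's axes at that moment; what a row does not reach only later rows make up. A row lasts 1/8 s, in which the tool goes at most 62.5 mm and 10.7 degrees, less where a joint would pass 70% of its speed; a pose out of reach is approached as far as the arm can. A call with a gripper value outside its range is refused whole. The fingers move at their own pace and stop on an object; "force" is the grip in N (left out, the last holds). Time passes only in rows, so rows that repeat a pose let the fingers close. It gives the time, the measured TCP pose, the force and the opening at its end, in the units of the state.
- arm.observe(): the state, without advancing time (a new reading comes with each control period).
- arm.grab_frame(name): name is "scene" or "top" or "wrist"; returns the picture (384x512x3 uint8, blue, green, red); there is no depth.
- arm.get_calibration(name): a dict with "fx", "fy", "cx", "cy" (pixels), "rvec" (rotation vector, rad) and "tvec" (3), from world to camera coordinates, as OpenCV has them; the wrist camera has in their place "tool_from_camera" (4x4, takes a point from camera to tool coordinates, whose origin is the TCP and whose axes are the tool frame's). Camera axes: x right, y down, z forward; pixel columns grow to the right and rows downward; lengths in m; the calibration is good to about 2 mm. A picture is of the moment at which its call begins: read the wrist's pose just before it. get_calibration takes no time and is no camera call.
- arm.job_done(): hands the job in, once; it reports no verdict.
The state is a dict: "t": time; "qpos": joint angles; "joint_velocities": joint speeds; "tau": joint torques, N m; "tcp_pos": TCP position; "tcp_rot": TCP orientation; "contact_force": force on the tool from outside, world axes, zero at the start; "torque": the same for the moment, N m; "width": opening from 0.0 (shut) to 1.0 (fully open).
Only numpy, scipy, OpenCV 4.12 (cv2) and the standard library are available. Lean on these libraries where they do the work, as an engineer would, in place of code of your own. Each camera call takes 0.05 s, during which the arm holds its last target.

## Task

The glued steel plates have set. Open the drawer of the small grey drawer unit; then, for every nest of the jig that holds a plate, swing its sprung hold-down finger up until it stays up by itself and only then take the plate out. Lay all plates, and the one lying on top of the drawer unit, inside the drawer, shut the drawer fully, and leave the other things on the bench where they are.

Things in the scene. Friction and masses are not known exactly. Their poses are not given: they have to be found in the camera images.
- plate_1_mid (a point): centre (half-way up) of a plain steel plate, 64 (its x) x 34 (its y) x 8 mm, 0.13 kg, that lies in the right-hand nest of the jig under its finger, if it is there at all (some starts lack one of the three; None then)
- plate_2_mid (a point): centre (half-way up) of a plain steel plate, 64 (its x) x 34 (its y) x 8 mm, 0.13 kg, that lies in the middle nest of the jig under its finger, if it is there at all (some starts lack one of the three; None then)
- plate_3_mid (a point): centre (half-way up) of a plain steel plate, 64 (its x) x 34 (its y) x 8 mm, 0.13 kg, that lies in the left-hand nest of the jig under its finger, if it is there at all (some starts lack one of the three; None then)
- plate_4_mid (a point): centre (half-way up) of a fourth plate of the same kind (64 x 34 x 8 mm, long side along its x), which lies loose on top of the drawer unit at the start
- jig: three-nest clamping jig fixed to the bench: aluminium base 165 (x) x 290 (y) x 10 mm, origin under its centre, x away from the robot. A plate lies in its nest long side along jig x, underside 20 mm over the base, between steel pins nearly as high as its top, 1.5 mm off its edges: it must be lifted straight up. The middle 40 mm of its long sides is free for gripper fingers
- finger_1 (a joint): sprung hold-down finger of the right-hand (jig y = -0.10) nest, rad: 0 = level, pressing on the plate's middle (-0.05 over an empty nest), grows as its front end is lifted, stop at 1.85 (leaning back past upright). An over-centre spring pushes it down (about 5 N to lift its front end) below 0.9 and up above 1.0, so that it then stays up at the stop
- finger_1_grip (a point): gripping point on finger 1: on the axis of its bar, 104 mm from the hinge, 12 mm from the free end. The bar is 12 mm wide (along jig y) and 10 mm thick; when down it lies level, its axis 32 mm above the plate's top; a 32 mm long rubber-footed spindle hangs from it 80 mm from the hinge
- finger_1_hinge (a point): hinge axis of finger 1 (axis along the jig's y), fixed to the jig 70 mm above the bench, 80 mm behind (jig +x of) the nest's middle; the finger points from it toward the robot
- nest_1 (a point): where the centre of the plate in nest 1 is while it lies in place (fixed to the jig)
- finger_2 (a joint): sprung hold-down finger of the middle (jig y = 0) nest, rad: 0 = level, pressing on the plate's middle (-0.05 over an empty nest), grows as its front end is lifted, stop at 1.85 (leaning back past upright). An over-centre spring pushes it down (about 5 N to lift its front end) below 0.9 and up above 1.0, so that it then stays up at the stop
- finger_2_grip (a point): gripping point on finger 2: on the axis of its bar, 104 mm from the hinge, 12 mm from the free end. The bar is 12 mm wide (along jig y) and 10 mm thick; when down it lies level, its axis 32 mm above the plate's top; a 32 mm long rubber-footed spindle hangs from it 80 mm from the hinge
- finger_2_hinge (a point): hinge axis of finger 2 (axis along the jig's y), fixed to the jig 70 mm above the bench, 80 mm behind (jig +x of) the nest's middle; the finger points from it toward the robot
- nest_2 (a point): where the centre of the plate in nest 2 is while it lies in place (fixed to the jig)
- finger_3 (a joint): sprung hold-down finger of the left-hand (jig y = +0.10) nest, rad: 0 = level, pressing on the plate's middle (-0.05 over an empty nest), grows as its front end is lifted, stop at 1.85 (leaning back past upright). An over-centre spring pushes it down (about 5 N to lift its front end) below 0.9 and up above 1.0, so that it then stays up at the stop
- finger_3_grip (a point): gripping point on finger 3: on the axis of its bar, 104 mm from the hinge, 12 mm from the free end. The bar is 12 mm wide (along jig y) and 10 mm thick; when down it lies level, its axis 32 mm above the plate's top; a 32 mm long rubber-footed spindle hangs from it 80 mm from the hinge
- finger_3_hinge (a point): hinge axis of finger 3 (axis along the jig's y), fixed to the jig 70 mm above the bench, 80 mm behind (jig +x of) the nest's middle; the finger points from it toward the robot
- nest_3 (a point): where the centre of the plate in nest 3 is while it lies in place (fixed to the jig)
- chest_drawer0 (a joint): the drawer of the low grey drawer unit (160 deep x 200 wide x 95 mm high, fixed to the bench), m: 0 = shut, grows as it is pulled out toward the robot (the unit's -x), stop at 0.10; light friction of about 1 N, stays where it is left
- chest_drawer0_handle (a point): middle of the drawer's bar handle, a round steel bar of about 10 mm running along the unit's y, 35 mm in front of the drawer's face; its axis about 57 mm above the bench and 38 mm below the unit's top. It moves with the drawer
- drawer_floor (a point): centre of the drawer's inner floor, about 22 mm above the bench, moves with the drawer; x away from the robot, y to the left. Inside the drawer is 115 (x) x 158 (y) mm, walls 50 mm high; fully open, all but its rear 20 mm lies in front of the unit
- wheel_press: fixed hand press that stands between jig and drawer unit, 270 mm high, filling x 0.45 to 0.58 and y -0.17 to -0.01 of the bench; not used, but in the way: go over it or round behind it (free up to x = 0.72 there, where a gauge 460 mm high begins)
- epoxy_a: small capped bottle, 42 mm across, 115 mm high, origin under its middle; a bystander
- hex_keys: folding hex key set, 31 x 86 x 22 mm, origin under its middle; a bystander
- tape_measure: tape measure, 32 x 82 x 66 mm, origin under its middle; a bystander
There are look-alikes about, which are no part of the job. What is shaped like the part that bears plate_1_mid but blue or turquoise is not meant.

How it is judged:
By the outcome, as a careful person would: the job done as asked, in the order asked, and still so for the second after the job is handed in, with the robot touching nothing.
Of plate_1, plate_2, plate_3 only 2 to 3 are there at a start; the rules pass over those that are not, and their reading is None.
At some moment in a run one of plate_4 may be knocked a few centimetres aside while the robot is not near it.
Once in a run the grip may slacken for a moment while it holds something.
It also fails if it takes over 210 s, if anything falls off the work surface, if the arm or the gripper's body presses on something with over 40 N, if the wrist force passes 120 N, or if a joint passes its speed limit or range.

## Working session

There is one attempt and no reset: what is moved stays moved. The work goes in short steps, Python scripts to look and compute and a tool call to move; the robot and the scene stay as the last step left them, time stands still between calls to the robot, and variables do not carry over. Pictures are saved under pics/ and viewed, and the job is handed in when it is done.

Besides the shell and the picture viewer there is one more tool, called as name(argument=value, ...) on one line, values as JSON. play_rows: Moves the arm, as the interface text tells. Its arguments: {"type":"object","properties":{"grip":{"type":"array","items":{"type":"number"}},"linear":{"type":"array","items":{"type":"array","items":{"type":"number"}}},"twist":{"type":"array","items":{"type":"number"}},"force":{"type":"number"}},"required":["grip","linear","twist"]}

```bash
ls; mkdir -p pics; python3 - <<'E'
from bench import arm
import cv2,numpy as np
s=arm.observe(); print({k:np.round(v,3).tolist() for k,v in s.items()})
for n in ("scene","top","wrist"):
    cv2.imwrite(f"pics/{n}0.png",arm.grab_frame(n)); print(n,arm.get_calibration(n))
E
```

```text
pics
{'t': 0.0, 'qpos': [1.252, 0.6, -0.003, 1.6, 0.002, 0.943, -0.08], 'joint_velocities': [0.001, 0.001, 0.001, -0.001, -0.002, -0.0, 0.0], 'tau': [-0.001, -77.644, 1.564, -25.801, 0.012, 0.009, -0.0], 'tcp_pos': [0.173, -0.703, 0.23], 'tcp_rot': [[-0.001, 0.239, -0.971], [0.002, -0.971, -0.239], [-1.0, -0.002, 0.0]], 'contact_force': [-0.572, -1.268, -0.079], 'torque': [-0.02, 0.001, 0.072], 'width': 0.999}
scene {'fx': 475.28289360530965, 'fy': 475.28289360530965, 'cx': 253.49045309363063, 'cy': 187.2823878069598, 'rvec': array([ 0.53027701, -2.76140912,  1.02812614]), 'tvec': array([0.49865921, 0.15359691, 1.56048248])}
top {'fx': 379.0177704293923, 'fy': 379.0177704293923, 'cx': 262.62082015667, 'cy': 190.51333468002676, 'rvec': array([ 2.12952396, -2.1289872 ,  0.19271922]), 'tvec': array([0.06118779, 0.54667005, 1.15252546])}
wrist {'fx': 331.7482387120597, 'fy': 331.7482387120597, 'cx': 250.00315154815237, 'cy': 192.36695435054497, 'tool_from_camera': array([[-8.28287486e-04, -2.61537047e-01,  9.65193083e-01,
        -1.41890769e-01],
       [ 9.99999480e-01, -7.91621710e-04,  6.43652199e-04,
        -5.23281407e-04],
       [ 5.95728903e-04,  9.65193113e-01,  2.61537567e-01,
        -6.62584370e-02],
       [ 0.00000000e+00,  0.00000000e+00,  0.00000000e+00,
         1.00000000e+00]])}
```

View pics/scene0.png

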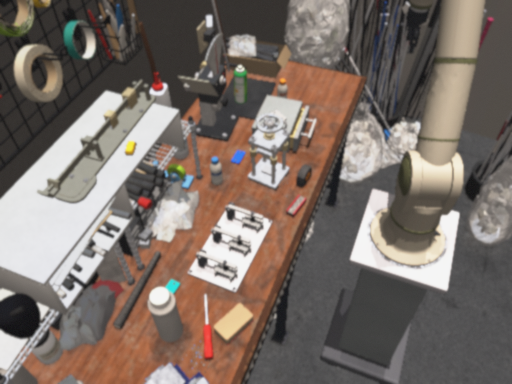

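View pics/top0.png

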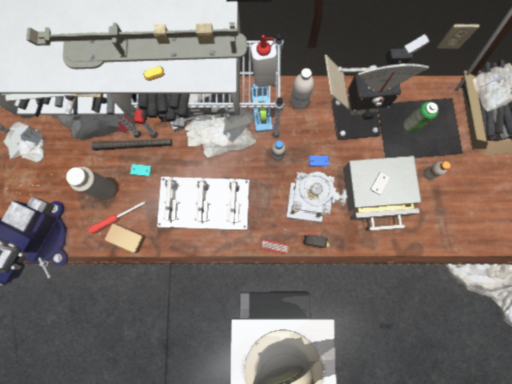

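View pics/wrist0.png

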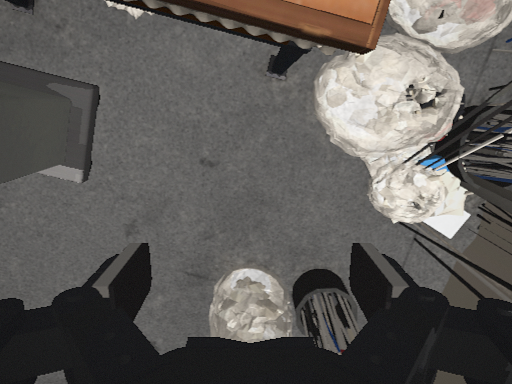

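```bash
cat > h.py <<'E'
from bench import arm
import cv2,numpy as np
def pix2w(name,u,v,z,pose=None):
    c=arm.get_calibration(name)
    d=np.array([(u-c['cx'])/c['fx'],(v-c['cy'])/c['fy'],1.])
    if name=='wrist':
        s=pose or arm.observe(); T=np.array(c['tool_from_camera']); R=np.array(s['tcp_rot'])
        o=R@T[:3,3]+np.array(s['tcp_pos']); d=R@T[:3,:3]@d
    else:
        R=cv2.Rodrigues(np.array(c['rvec']))[0]; o=-R.T@np.array(c['tvec']); d=R.T@d
    return o+d*(z-o[2])/d[2]
def w2pix(name,p,pose=None):
    c=arm.get_calibration(name); p=np.array(p,float)
    if name=='wrist':
        s=pose or arm.observe(); T=np.array(c['tool_from_camera'])
        q=np.array(s['tcp_rot']).T@(p-np.array(s['tcp_pos'])); q=T[:3,:3].T@(q-T[:3,3])
    else: q=cv2.Rodrigues(np.array(c['rvec']))[0]@p+np.array(c['tvec'])
    return c['cx']+c['fx']*q[0]/q[2],c['cy']+c['fy']*q[1]/q[2]
def crop(img,x0,y0,x1,y1,f,fn):
    cv2.imwrite(fn,cv2.resize(img[y0:y1,x0:x1],None,fx=f,fy=f,interpolation=cv2.INTER_CUBIC))
def st():
    s=arm.observe(); print('t',round(s['t'],2),'tcp',np.round(s['tcp_pos'],4),'F',np.round(s['contact_force'],1),'w',round(s['width'],3),'yaw y-axis',np.round(s['tcp_rot'],3)[:2,1]); return s
def shift(target,yaw_y=None):
    "target TCP world -> tool shift; yaw_y desired tool-y direction (angle deg in world)"
    s=arm.observe(); R=np.array(s['tcp_rot']); print('linear',np.round(R.T@(np.array(target)-s['tcp_pos']),4))
    if yaw_y is not None:
        cur=np.degrees(np.arctan2(R[1,1],R[0,1])); d=(cur-yaw_y+180)%360-180; print('twist',round(d,1))
E
python3 - <<'E'
from h import *
t=cv2.imread('pics/top0.png')
crop(t,150,165,260,240,7,'pics/topjig.png'); crop(t,270,140,440,245,4.7,'pics/topch.png')
s=cv2.imread('pics/scene0.png')
crop(s,180,195,280,295,6,'pics/scjig.png'); crop(s,230,80,330,200,5,'pics/scch.png')
E
```

```text
(no output)
```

View pics/topjig.png

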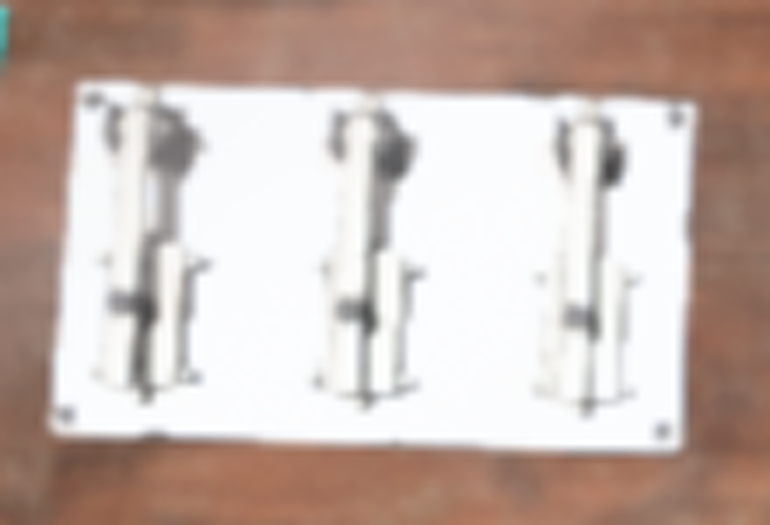

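View pics/topch.png

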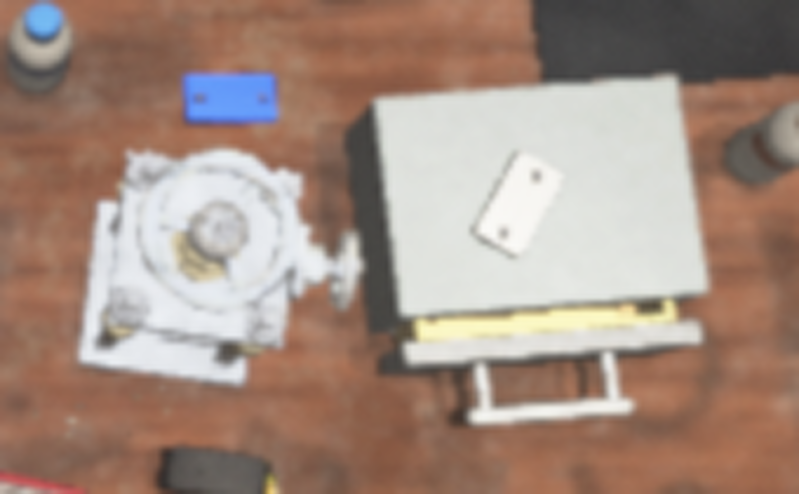

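View pics/scjig.png

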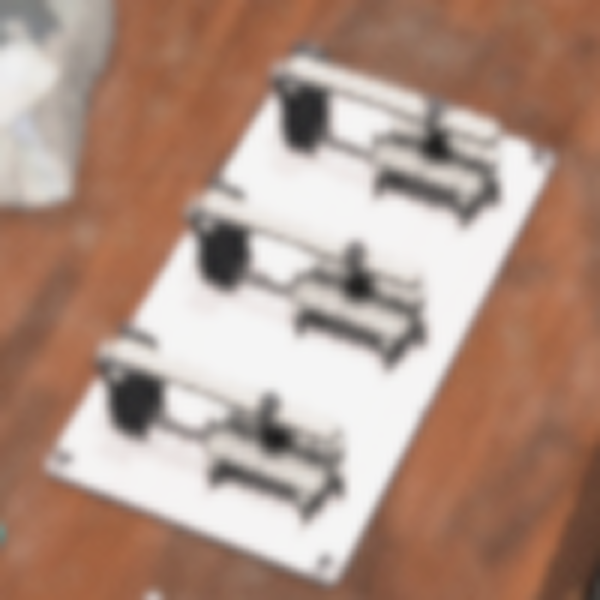

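View pics/scch.png

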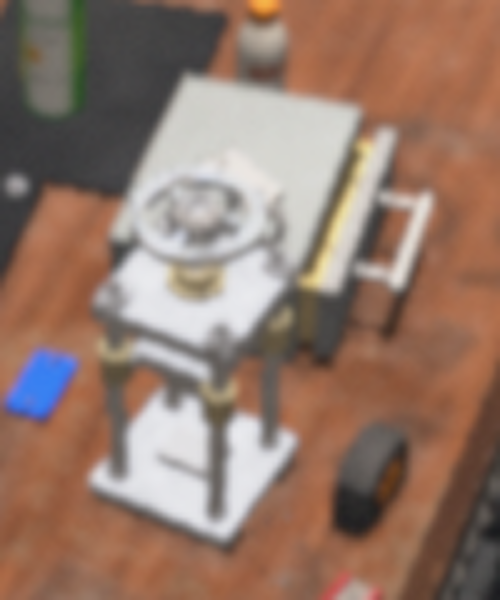

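```bash
python3 - <<'E'
from h import *
P=lambda a,b,z,x0=150,y0=165,f=7:pix2w('top',x0+(a+.5)/f-.5,y0+(b+.5)/f-.5,z)
c=[P(*p,.010)[:2] for p in [(80,83),(696,100),(684,452),(50,436)]]
print(np.round(c,4)); ctr=np.mean(c,0); print('jig ctr',ctr)
print('w',[np.linalg.norm(c[i]-c[(i+1)%4]).round(4) for i in range(4)])
yv=c[0]-c[1]+c[3]-c[2]; print('jig yaw',np.degrees(np.arctan2(-yv[0],yv[1])))
# finger tips at z .075? 
for p in [(120,385),(343,390),(575,400)]: print('tip',P(*p,.07+.005).round(4))
for p in [(140,105),(365,110),(588,115)]: print('rear',P(*p,.07+.005).round(4))
Q=lambda a,b,z:P(a,b,z,270,140,4.7)
u=[Q(*p,.095)[:2] for p in [(374,98),(677,76),(708,288),(402,318)]]
print('unit',np.round(u,4),[np.linalg.norm(u[i]-u[(i+1)%4]).round(4) for i in range(4)],np.mean(u,0))
yv=u[0]-u[1]+u[3]-u[2]; print('unit yaw',np.degrees(np.arctan2(-yv[0],yv[1])))
print('handle',Q(470,415,.057),Q(632,405,.057))
print('face',Q(404,356,.08),Q(702,336,.08))
p4=[Q(*p,.103)[:2] for p in [(520,150),(563,175),(518,257),(473,230)]]
print('p4',np.round(p4,4),np.mean(p4,0),[np.linalg.norm(p4[i]-p4[(i+1)%4]).round(4) for i in range(4)])
print('bystand',pix2w('top',318,240,.06),pix2w('top',275,246,.02),'bottle',Q(790,130,.1))
for p in [(0.415,-.2,.0)]:print(w2pix('top',p))
print('bench edge',pix2w('top',256,262,0),'pressedges',Q(80,360,0),Q(245,382,0), Q(355,230,.2))
E
```

```text
[[0.6006 0.3959]
 [0.5926 0.1061]
 [0.4275 0.1105]
 [0.4347 0.4018]]
jig ctr [0.51384498 0.25356604]
w [np.float64(0.2899), np.float64(0.1652), np.float64(0.2914), np.float64(0.166)]
jig yaw -1.5064957672081842
tip [0.4516 0.3544 0.075 ]
tip [0.4494 0.257  0.075 ]
tip [0.4451 0.1557 0.075 ]
rear [0.5764 0.3511 0.075 ]
rear [0.5742 0.251  0.075 ]
rear [0.572  0.1518 0.075 ]
unit [[ 0.6329 -0.2061]
 [ 0.6479 -0.4067]
 [ 0.5066 -0.4167]
 [ 0.487  -0.2183]] [np.float64(0.2011), np.float64(0.1417), np.float64(0.1994), np.float64(0.1464)] [ 0.56859831 -0.31195921]
unit yaw 4.96746093975686
handle [ 0.42775799 -0.26972621  0.057     ] [ 0.43436375 -0.37691825  0.057     ]
face [ 0.46414986 -0.22221849  0.08      ] [ 0.47728146 -0.41684444  0.08      ]
p4 [[ 0.596  -0.2978]
 [ 0.5794 -0.3247]
 [ 0.5255 -0.2926]
 [ 0.5431 -0.2645]] [ 0.56098731 -0.29490121] [np.float64(0.0317), np.float64(0.0628), np.float64(0.0331), np.float64(0.0625)]
bystand [ 0.39042949 -0.10857123  0.06      ] [0.37350139 0.02208987 0.02      ] bottle [ 0.61018196 -0.47591469  0.1       ]
(np.float64(343.33617288445527), np.float64(233.2595702422479))
bench edge [0.32359602 0.08233162 0.        ] pressedges [ 0.47035559 -0.01707692  0.        ] [ 0.45509839 -0.13117466  0.        ] [ 0.52506962 -0.16672569  0.2       ]
```

```bash
python3 - <<'E'
from h import *
shift([.431,-.323,.25],5)
E
```

```text
linear [-0.0191 -0.3079 -0.3412]
twist -81.1
```

Candidates in the top view are the white plates at (170,203), (203,205) and (236,207) in the jig nests, and plate_4 at (381,183) on the unit. I reject the blue look-alike at (318,160) and the turquoise one at (140,170). The only drawer handle is at (388,227). I go there first, to a hover.

play_rows(grip=[160,160,160,160,160,160,160,160,160,160], linear=[[-0.002,-0.035,-0.038],[-0.004,-0.07,-0.076],[-0.006,-0.105,-0.114],[-0.008,-0.14,-0.152],[-0.01,-0.175,-0.19],[-0.012,-0.21,-0.23],[-0.014,-0.245,-0.27],[-0.016,-0.28,-0.31],[-0.019,-0.308,-0.341],[-0.019,-0.308,-0.341]], twist=[-9,-18,-27,-36,-45,-54,-63,-72,-81,-81], force=40)

```text
t: 1.4
tcp_pos: [0.433, -0.3202, 0.2506]
tcp_rot: [[0.001, 0.996, 0.092], [0.001, 0.092, -0.996], [-1.0, 0.001, -0.001]]
contact_force: [0.7, -0.1, -0.6]
width: 0.37
```

```bash
python3 - <<'E'
from h import *
s=st();print(np.round(s['qpos'],2));cv2.imwrite('pics/w1.png',arm.grab_frame('wrist'))
print(w2pix('wrist',[.431,-.323,.057]))
E
```

```text
t 1.4 tcp [ 0.433  -0.3202  0.2506] F [ 0.7 -0.1 -0.6] w 0.37 yaw y-axis [0.996 0.092]
[ 0.87  0.38 -0.45  1.99  0.22  0.82  0.38]
(np.float64(249.38058179700755), np.float64(170.17279568615345))
```

View pics/w1.png

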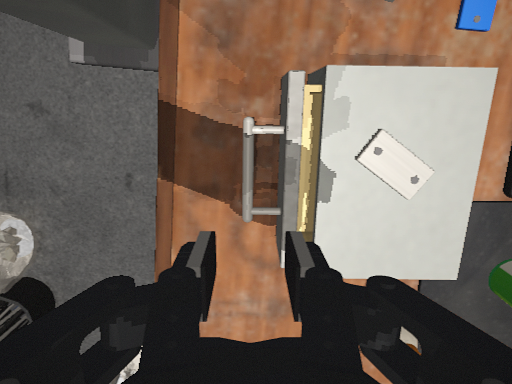

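play_rows(grip=[160,160,160,160,160,160,255,255,255,255], linear=[[0.05,-0.002,0.003],[0.1,-0.002,0.003],[0.14,-0.002,0.003],[0.18,-0.002,0.003],[0.212,-0.002,0.003],[0.212,-0.002,0.003],[0.212,-0.002,0.003],[0.212,-0.002,0.003],[0.212,-0.002,0.003],[0.212,-0.002,0.003]], twist=[0,0,0,0,0,0,0,0,0,0], force=40)

```text
t: 2.7
tcp_pos: [0.4288, -0.3277, 0.0384]
tcp_rot: [[-0.0, 0.997, 0.083], [-0.001, 0.083, -0.997], [-1.0, -0.0, 0.001]]
contact_force: [-0.6, -5.4, 3.1]
width: 0.11
```

play_rows(grip=[255,255,255,255,255,255,255,255], linear=[[0,-0.012,0],[0,-0.025,0],[0,-0.037,0],[0,-0.05,0],[0,-0.06,0],[0,-0.07,0],[0,-0.075,0],[0,-0.075,0]], twist=[0,0,0,0,0,0,0,0])

```text
t: 3.7
tcp_pos: [0.3538, -0.3336, 0.0384]
tcp_rot: [[-0.0, 0.997, 0.083], [-0.001, 0.083, -0.997], [-1.0, -0.0, 0.001]]
contact_force: [-1.3, -5.5, 4.2]
width: 0.112
```

play_rows(grip=[255,255,255,255,255], linear=[[0,-0.005,0],[0,-0.01,0],[0,-0.015,0],[0,-0.015,0],[0,-0.015,0]], twist=[0,0,0,0,0])

```text
t: 4.32
tcp_pos: [0.3457, -0.3343, 0.0384]
tcp_rot: [[0.011, 0.996, 0.088], [-0.001, 0.088, -0.996], [-1.0, 0.01, 0.002]]
contact_force: [15.2, -1.4, -7.5]
width: 0.108
```

play_rows(grip=[255,150,150,150,150,150,150,150,150,150], linear=[[0,0.005,0],[0,0.005,0],[0,0.005,0],[0,0.005,0],[-0.04,0.005,0],[-0.09,0.007,0],[-0.14,0.04,0],[-0.19,0.09,0],[-0.24,0.13,0],[-0.24,0.13,0]], twist=[0,0,0,0,0,0,0,0,0,0])

```text
t: 5.58
tcp_pos: [0.4727, -0.3224, 0.2815]
tcp_rot: [[0.006, 0.996, 0.087], [-0.002, 0.087, -0.996], [-1.0, 0.006, 0.003]]
contact_force: [-1.1, -0.1, -0.2]
width: 0.411
```

```bash
python3 - <<'E'
from h import *
s=st();print(np.round(s['qpos'],2));cv2.imwrite('pics/w2.png',arm.grab_frame('wrist'))
E
```

```text
t 5.58 tcp [ 0.4727 -0.3224  0.2815] F [-1.1 -0.1 -0.2] w 0.411 yaw y-axis [0.996 0.087]
[ 0.87  0.4  -0.51  1.88  0.24  0.92  0.34]
```

View pics/w2.png

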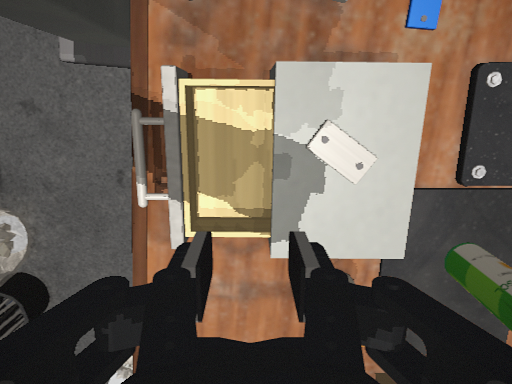

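```bash
python3 - <<'E'
from h import *
s=st()
p=[pix2w('wrist',*q,.103)[:2] for q in [(327,121),(377,158),(358,184),(307,148)]]
print(np.round(p,4),np.mean(p,0),[np.linalg.norm(p[i]-p[(i+1)%4]).round(4) for i in range(4)])
d=p[1]-p[0]+p[2]-p[3]; print('long ang',np.degrees(np.arctan2(d[1],d[0])))
for q in [(181,80),(274,80),(273,236),(187,236)]: print('rim outer',pix2w('wrist',*q,.072).round(4))
for q in [(190,88),(191,232)]: print('rim inner',pix2w('wrist',*q,.072).round(4))
for q in [(198,217),(198,87)]: print('floor?',pix2w('wrist',*q,.022).round(4))
for q in [(276,62),(431,64),(405,258),(272,258)]: print('unit top',pix2w('wrist',*q,.095).round(4))
im=cv2.imread('pics/w2.png'); crop(im,130,50,440,270,2.5,'pics/w2c.png')
E
```

```text
t 5.62 tcp [ 0.4713 -0.3226  0.2803] F [ 1.  -0.8  0.7] w 0.412 yaw y-axis [0.996 0.086]
[[ 0.54   -0.2672]
 [ 0.5936 -0.2979]
 [ 0.5796 -0.3252]
 [ 0.5246 -0.2941]] [ 0.55944353 -0.29611595] [np.float64(0.0617), np.float64(0.0306), np.float64(0.0632), np.float64(0.031)]
long ang -29.63473165756433
rim outer [ 0.3957 -0.241   0.072 ]
rim outer [ 0.4885 -0.233   0.072 ]
rim outer [ 0.5049 -0.4002  0.072 ]
rim outer [ 0.4077 -0.4085  0.072 ]
rim inner [ 0.405  -0.2479  0.072 ]
rim inner [ 0.4121 -0.4032  0.072 ]
floor? [ 0.4125 -0.403   0.022 ]
floor? [ 0.4055 -0.2448  0.022 ]
unit top [ 0.4871 -0.2187  0.095 ]
unit top [ 0.6303 -0.2081  0.095 ]
unit top [ 0.6473 -0.4041  0.095 ]
unit top [ 0.5039 -0.4163  0.095 ]
```

View pics/w2c.png

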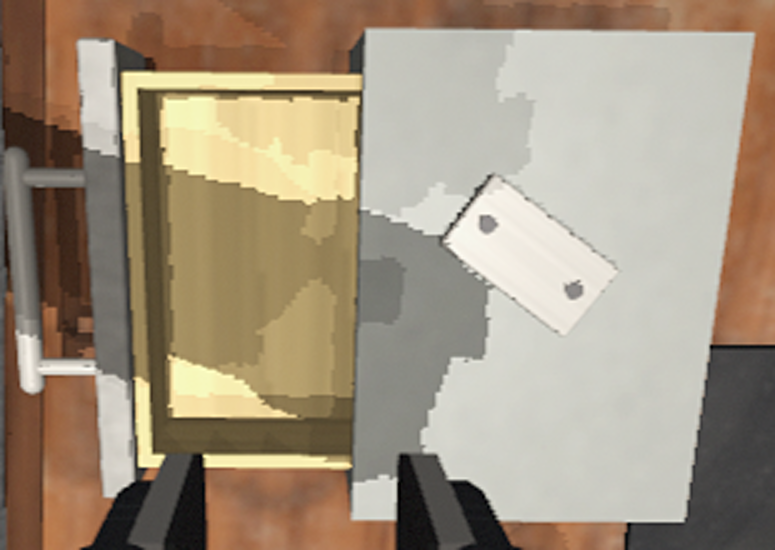

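```bash
python3 - <<'E'
from h import *
s=st(); print(np.round(s['tcp_rot'],4)); shift([.5600,-.2958,.15],60.4)
E
```

```text
t 5.62 tcp [ 0.4713 -0.3226  0.2803] F [ 1.  -0.8  0.7] w 0.412 yaw y-axis [0.996 0.086]
[[ 0.0035  0.9963  0.0864]
 [-0.0016  0.0864 -0.9963]
 [-1.      0.0033  0.0019]]
linear [ 0.1306  0.0902 -0.0192]
twist -55.4
```

play_rows(grip=[105,105,105,105,105,105,105,105], linear=[[0.02,0.02,-0.004],[0.04,0.04,-0.008],[0.06,0.06,-0.012],[0.08,0.08,-0.016],[0.1,0.09,-0.019],[0.13,0.09,-0.019],[0.13,0.09,-0.019],[0.13,0.09,-0.019]], twist=[-9,-18,-28,-38,-48,-55.4,-55.4,-55.4])

```text
t: 6.62
tcp_pos: [0.5563, -0.2966, 0.1482]
tcp_rot: [[-0.001, 0.499, 0.867], [0.0, 0.867, -0.499], [-1.0, -0.0, -0.001]]
contact_force: [0.5, 0.4, 0.4]
width: 0.588
```

```bash
python3 - <<'E'
from h import *
s=st();print(np.round(s['tcp_rot'],4)); cv2.imwrite('pics/w3.png',arm.grab_frame('wrist'))
print(w2pix('wrist',[.56,-.2958,.103],s))
t=arm.grab_frame('top'); crop(t,330,140,440,245,5,'pics/t3.png')
st()
E
```

```text
t 6.62 tcp [ 0.5563 -0.2966  0.1482] F [0.5 0.4 0.4] w 0.588 yaw y-axis [0.499 0.867]
[[-1.000e-03  4.988e-01  8.667e-01]
 [ 4.000e-04  8.667e-01 -4.988e-01]
 [-1.000e+00 -2.000e-04 -1.100e-03]]
(np.float64(253.52674378121827), np.float64(221.83073287120982))
t 6.72 tcp [ 0.5572 -0.2967  0.1492] F [ 0.4 -0.7  0.2] w 0.588 yaw y-axis [0.498 0.867]
```

View pics/w3.png

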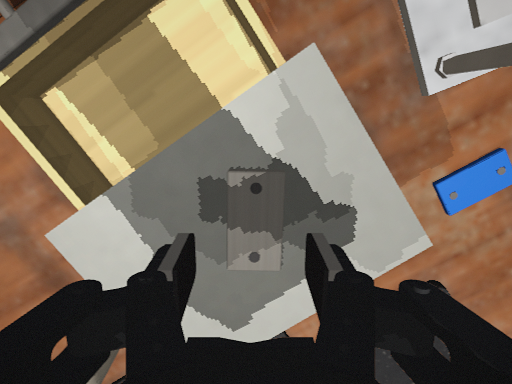

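play_rows(grip=[105,105,105,105,255,255,255,255,255], linear=[[0.02,0.003,0.002],[0.04,0.003,0.002],[0.051,0.003,0.002],[0.051,0.003,0.002],[0.051,0.003,0.002],[0.051,0.003,0.002],[0.051,0.003,0.002],[0.051,0.003,0.002],[0.051,0.003,0.002]], twist=[0,0,0,0,0,0,0,0,0], force=60)

```text
t: 7.85
tcp_pos: [0.5607, -0.2949, 0.0978]
tcp_rot: [[0.001, 0.496, 0.868], [-0.0, 0.868, -0.496], [-1.0, 0.0, 0.001]]
contact_force: [-1.3, 1.0, 5.9]
width: 0.369
```

play_rows(grip=[255,255,255,255,255], linear=[[-0.01,0,0],[-0.03,0,0],[-0.06,0,0],[-0.08,0,0],[-0.08,0,0]], twist=[0,0,0,0,0])

```text
t: 8.48
tcp_pos: [0.5611, -0.2952, 0.1793]
tcp_rot: [[0.003, 0.496, 0.868], [-0.002, 0.868, -0.496], [-1.0, -0.0, 0.003]]
contact_force: [-0.3, -0.9, -1.7]
width: 0.379
```

```bash
python3 - <<'E'
from h import *
s=st();cv2.imwrite('pics/w4.png',arm.grab_frame('wrist'))
shift([.449,-.2896,.15],95)
E
```

```text
t 8.47 tcp [ 0.5611 -0.2952  0.1793] F [-0.3 -0.9 -1.7] w 0.379 yaw y-axis [0.496 0.868]
linear [ 0.0278 -0.0505 -0.0994]
twist -34.8
```

View pics/w4.png

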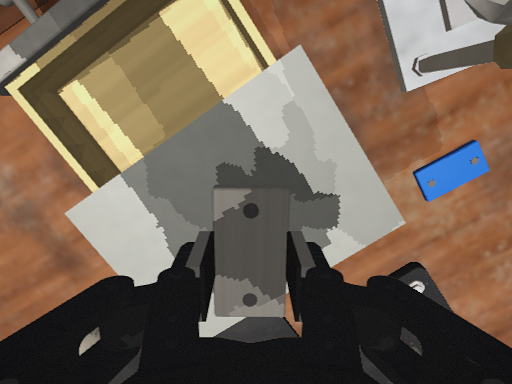

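play_rows(grip=[255,255,255,255,255,255], linear=[[0,-0.013,-0.025],[0,-0.026,-0.05],[0,-0.04,-0.075],[0,-0.0505,-0.099],[0,-0.0505,-0.099],[0,-0.0505,-0.099]], twist=[-9,-18,-27,-34.8,-34.8,-34.8])

```text
t: 9.28
tcp_pos: [0.4497, -0.2897, 0.1769]
tcp_rot: [[0.0, -0.086, 0.996], [0.001, 0.996, 0.086], [-1.0, 0.001, 0.0]]
contact_force: [0.2, -0.2, -1.8]
width: 0.367
```

```bash
python3 - <<'E'
from h import *
s=st();cv2.imwrite('pics/w5.png',arm.grab_frame('wrist'))
shift([.4485,-.2896,.028],95)
E
```

```text
t 9.28 tcp [ 0.4497 -0.2897  0.1769] F [ 0.2 -0.2 -1.8] w 0.367 yaw y-axis [-0.086  0.996]
linear [ 1.49e-01  1.00e-04 -1.60e-03]
twist -0.0
```

View pics/w5.png

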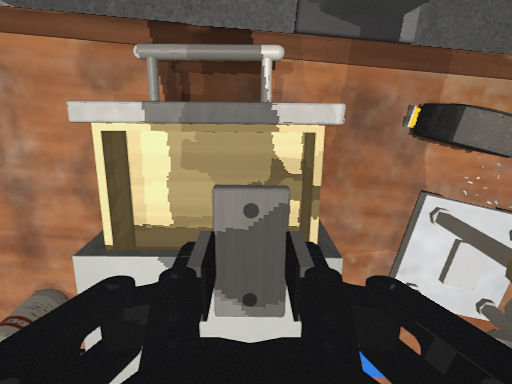

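play_rows(grip=[255,255,255,255,255,255,118,118,118,118], linear=[[0.04,0,-0.0015],[0.08,0,-0.0015],[0.115,0,-0.0015],[0.135,0,-0.0015],[0.148,0,-0.0015],[0.148,0,-0.0015],[0.148,0,-0.0015],[0.148,0,-0.0015],[0.148,0,-0.0015],[0.148,0,-0.0015]], twist=[0,0,0,0,0,0,0,0,0,0])

```text
t: 10.58
tcp_pos: [0.4479, -0.2899, 0.0296]
tcp_rot: [[0.0, -0.088, 0.996], [-0.0, 0.996, 0.088], [-1.0, -0.0, 0.0]]
contact_force: [-0.0, -0.1, 0.0]
width: 0.538
```

Lift, then look at the drawer.

play_rows(grip=[118,118,118,118,118,118,118], linear=[[-0.03,0,0],[-0.08,0,0],[-0.14,0,0],[-0.2,0,0],[-0.26,0,0],[-0.31,0,0],[-0.31,0,0]], twist=[0,0,0,0,0,0,0])

```text
t: 11.45
tcp_pos: [0.4493, -0.2898, 0.3429]
tcp_rot: [[0.005, -0.088, 0.996], [-0.004, 0.996, 0.088], [-1.0, -0.004, 0.005]]
contact_force: [0.7, -0.1, -1.2]
width: 0.538
```

```bash
python3 - <<'E'
from h import *
s=st();print(np.round(s['qpos'],2));im=arm.grab_frame('wrist');cv2.imwrite('pics/w6.png',im)
# finger grips from estimate
yaw=np.radians(-1.5); X=np.array([np.cos(yaw),np.sin(yaw)]); Y=np.array([-np.sin(yaw),np.cos(yaw)])
c=np.array([.5138,.2536])
for k,t in ((1,(.4451,.1557-.0)),(2,(.4494,.257)),(3,(.4516,.3544))): print(k,c+Y*(k-2)*.1)
shift([.40,.22,.34],88.5)
E
```

```text
t 11.45 tcp [ 0.4493 -0.2898  0.3429] F [ 0.7 -0.1 -1.2] w 0.538 yaw y-axis [-0.088  0.996]
[ 1.22  0.4  -1.04  1.86  0.39  1.1   1.69]
1 [0.51118231 0.15363427]
2 [0.5138 0.2536]
3 [0.51641769 0.35356573]
linear [-0.0007  0.5122 -0.0034]
twist 6.5
```

View pics/w6.png

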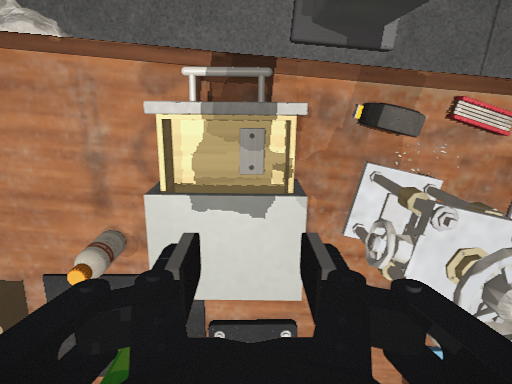

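play_rows(grip=[160,160,160,160,160,160,160,160,160,160,160,160], linear=[[0,0.05,0.005],[0,0.105,0.01],[0,0.16,0.015],[0,0.215,0.02],[0,0.27,0.025],[0,0.325,0.03],[0,0.38,0.035],[0,0.435,0.04],[0,0.49,0.045],[0,0.53,0.048],[0,0.54,0.048],[0,0.54,0.048]], twist=[1,2,3,4,5,6,6.5,6.5,6.5,6.5,6.5,6.5])

```text
t: 13.0
tcp_pos: [0.4475, 0.2522, 0.3382]
tcp_rot: [[-0.002, 0.024, 1.0], [-0.001, 1.0, -0.024], [-1.0, -0.001, -0.002]]
contact_force: [-0.3, 0.3, -0.1]
width: 0.368
```

```bash
python3 - <<'E'
from h import *
s=st();print(np.round(s['qpos'],2));im=arm.grab_frame('wrist');cv2.imwrite('pics/w7.png',im);crop(im,60,40,460,320,2,'pics/w7c.png')
np.save('s7.npy',s,allow_pickle=True)
E
```

```text
t 13.0 tcp [0.4475 0.2522 0.3382] F [-0.3  0.3 -0.1] w 0.368 yaw y-axis [0.024 1.   ]
[ 0.16  0.38 -1.05  1.9   0.38  1.08  0.5 ]
```

View pics/w7c.png

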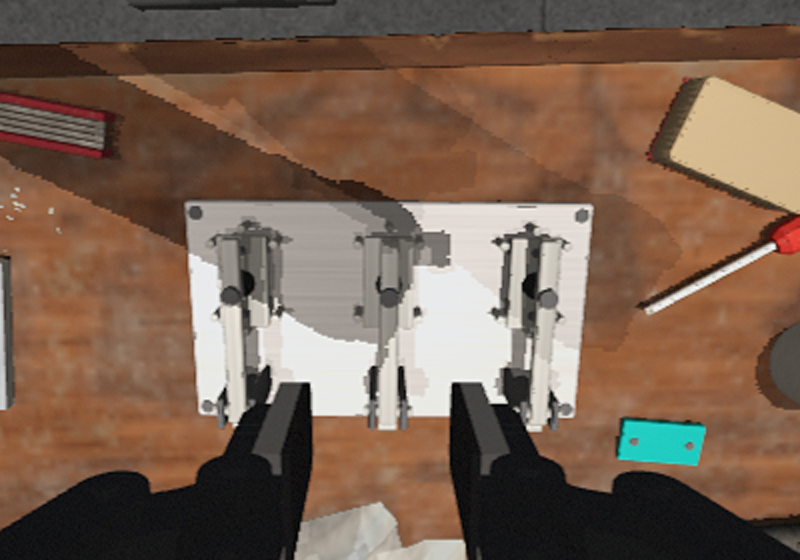

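```bash
python3 - <<'E'
from h import *
im=cv2.imread('pics/w7.png');crop(im,145,130,365,260,3.6,'pics/w7d.png')
E
```

```text
(no output)
```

View pics/w7d.png

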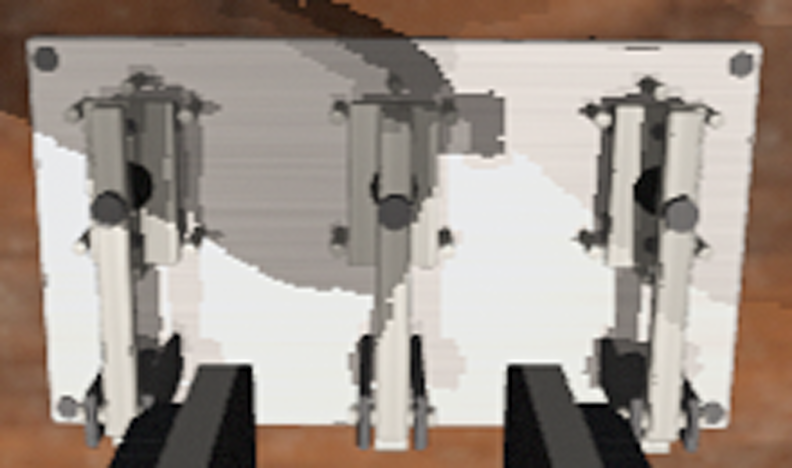

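```bash
python3 - <<'E'
from h import *
s=np.load('s7.npy',allow_pickle=True).item()
P=lambda a,b,z:pix2w('wrist',145+(a+.5)/3.6-.5,130+(b+.5)/3.6-.5,z,s).round(4)
c=np.array([P(*p,.01) for p in [(27,38),(763,44),(730,425),(55,422)]])[:,:2]
print(c,c.mean(0)); 
for n,p in (('tip1',(106,108)),('tip2',(395,108)),('tip3',(685,108)),('rear1',(118,440)),('rear2',(393,447)),('rear3',(655,447))): print(n,P(*p,.075))
# plates centre at z .038
print('plate2',[P(*p,.038) for p in [(347,103),(440,103),(437,265),(350,263)]])
print('plate1 right edge',P(180,105,.038),P(178,262,.038),'plate3 left', P(612,105,.038),P(612,264,.038))
E
```

```text
[[0.4286 0.1145]
 [0.4379 0.4023]
 [0.5994 0.3978]
 [0.5913 0.11  ]] [0.5143  0.25615]
tip1 [0.4466 0.1585 0.075 ]
tip2 [0.449  0.2574 0.075 ]
tip3 [0.4513 0.3565 0.075 ]
rear1 [0.5701 0.1526 0.075 ]
rear2 [0.5753 0.254  0.075 ]
rear3 [0.5775 0.3507 0.075 ]
plate2 [array([0.4527, 0.2398, 0.038 ]), array([0.4536, 0.2745, 0.038 ]), array([0.5167, 0.2726, 0.038 ]), array([0.5151, 0.239 , 0.038 ])]
plate1 right edge [0.452  0.1774 0.038 ] [0.5131 0.1725 0.038 ] plate3 left [0.4559 0.3386 0.038 ] [0.5179 0.3402 0.038 ]
```

```bash
python3 - <<'E'
from h import *
shift([.4605,.2562,.051],88.4)
E
```

```text
linear [0.2873 0.0057 0.0129]
twist 0.1
```

play_rows(grip=[160,160,160,160,160,160,160,255,255,255,255], linear=[[0.05,0.003,0.006],[0.11,0.004,0.013],[0.16,0.004,0.013],[0.21,0.004,0.013],[0.25,0.004,0.013],[0.287,0.004,0.013],[0.287,0.004,0.013],[0.287,0.004,0.013],[0.287,0.004,0.013],[0.287,0.004,0.013],[0.287,0.004,0.013]], twist=[0,0,0,0,0,0,0,0,0,0,0], force=40)

```text
t: 14.42
tcp_pos: [0.4617, 0.2569, 0.0533]
tcp_rot: [[0.002, 0.025, 1.0], [0.002, 1.0, -0.025], [-1.0, 0.002, 0.002]]
contact_force: [-1.4, 3.3, 5.3]
width: 0.128
```

```bash
python3 - <<'E'
from h import *
s=st();cv2.imwrite('pics/w8.png',arm.grab_frame('wrist'))
E
```

```text
t 14.43 tcp [0.4617 0.2569 0.0533] F [-1.4  3.3  5.3] w 0.128 yaw y-axis [0.025 1.   ]
```

View pics/w8.png

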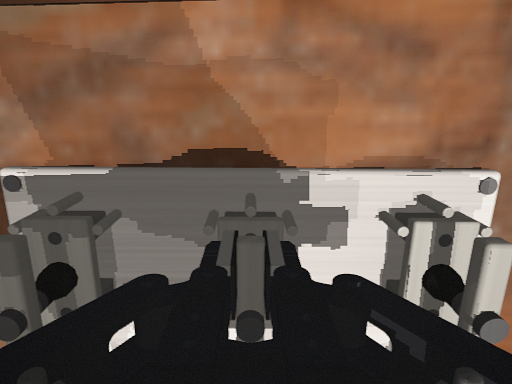

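play_rows(grip=[255,255,255,255,255,255,255,255,255,255,255,255], linear=[[-0.0104,0,0.0005],[-0.0207,0,0.002],[-0.0307,0,0.0046],[-0.0405,0,0.0082],[-0.0499,0,0.0127],[-0.0587,0,0.0182],[-0.067,0,0.0245],[-0.0746,0,0.0315],[-0.0815,0,0.0394],[-0.0875,0,0.0478],[-0.0927,0,0.0568],[-0.0969,0,0.0663]], twist=[0,0,0,0,0,0,0,0,0,0,0,0])

```text
t: 15.98
tcp_pos: [0.5266, 0.2548, 0.1496]
tcp_rot: [[-0.002, 0.025, 1.0], [0.0, 1.0, -0.025], [-1.0, 0.0, -0.002]]
contact_force: [-1.1, 5.1, -2.6]
width: 0.129
```

play_rows(grip=[255,255,255,160,160,160,160,160,160,160], linear=[[-0.003,0,0.01],[-0.0056,0,0.02],[-0.0056,0,0.02],[-0.0056,0,0.02],[-0.0056,0,0.02],[-0.0056,0,0.02],[-0.03,0,0.0],[-0.07,0,-0.04],[-0.1,0,-0.06],[-0.1,0,-0.06]], twist=[0,0,0,0,0,0,0,0,0,0])

```text
t: 17.23
tcp_pos: [0.4668, 0.2566, 0.2513]
tcp_rot: [[0.003, 0.024, 1.0], [0.0, 1.0, -0.024], [-1.0, 0.001, 0.003]]
contact_force: [0.4, -1.2, 0.4]
width: 0.374
```

```bash
python3 - <<'E'
from h import *
s=st();cv2.imwrite('pics/w9.png',arm.grab_frame('wrist'))
shift([.458,.1565,.0515],88.4)
E
```

```text
t 17.23 tcp [0.4668 0.2566 0.2513] F [ 0.4 -1.2  0.4] w 0.374 yaw y-axis [0.024 1.   ]
linear [ 0.1984 -0.0995 -0.0075]
twist 0.2
```

View pics/w9.png

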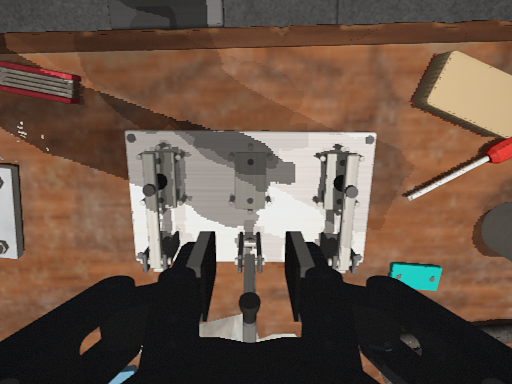

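play_rows(grip=[160,160,160,160,160,160,160,255,255,255,255], linear=[[0,-0.05,-0.004],[0.02,-0.099,-0.0075],[0.08,-0.099,-0.0075],[0.13,-0.099,-0.0075],[0.17,-0.099,-0.0075],[0.198,-0.099,-0.0075],[0.198,-0.099,-0.0075],[0.198,-0.099,-0.0075],[0.198,-0.099,-0.0075],[0.198,-0.099,-0.0075],[0.198,-0.099,-0.0075]], twist=[0,0,0,0,0,0,0,0,0,0,0])

```text
t: 18.65
tcp_pos: [0.4577, 0.1571, 0.0516]
tcp_rot: [[0.001, 0.026, 1.0], [0.0, 1.0, -0.026], [-1.0, 0.0, 0.001]]
contact_force: [-0.9, -0.1, -0.0]
width: 0.131
```

play_rows(grip=[255,255,255,255,255,255,255,255,255,255,255,255], linear=[[-0.0104,0,0.0005],[-0.0207,0,0.002],[-0.0307,0,0.0046],[-0.0405,0,0.0082],[-0.0499,0,0.0127],[-0.0587,0,0.0182],[-0.067,0,0.0245],[-0.0746,0,0.0315],[-0.0815,0,0.0394],[-0.0875,0,0.0478],[-0.0927,0,0.0568],[-0.0969,0,0.0663]], twist=[0,0,0,0,0,0,0,0,0,0,0,0])

```text
t: 20.15
tcp_pos: [0.5247, 0.1551, 0.1486]
tcp_rot: [[0.001, 0.026, 1.0], [-0.001, 1.0, -0.026], [-1.0, -0.001, 0.001]]
contact_force: [-0.9, -2.1, -2.3]
width: 0.134
```

play_rows(grip=[255,255,255,160,160,160,160,160,160,160], linear=[[-0.003,0,0.01],[-0.0056,0,0.02],[-0.0056,0,0.02],[-0.0056,0,0.02],[-0.0056,0,0.02],[-0.0056,0,0.02],[-0.03,0,0.0],[-0.07,0,-0.04],[-0.1,0,-0.06],[-0.1,0,-0.06]], twist=[0,0,0,0,0,0,0,0,0,0])

```text
t: 21.4
tcp_pos: [0.4635, 0.1579, 0.2501]
tcp_rot: [[0.004, 0.024, 1.0], [0.0, 1.0, -0.024], [-1.0, 0.0, 0.004]]
contact_force: [1.1, -0.6, -0.7]
width: 0.372
```

```bash
python3 - <<'E'
from h import *
s=st();cv2.imwrite('pics/w10.png',arm.grab_frame('wrist'))
shift([.463,.356,.0515],88.4)
E
```

```text
t 21.4 tcp [0.4635 0.1579 0.2501] F [ 1.1 -0.6 -0.7] w 0.372 yaw y-axis [0.024 1.   ]
linear [ 0.1973  0.1987 -0.0066]
twist 0.2
```

View pics/w10.png

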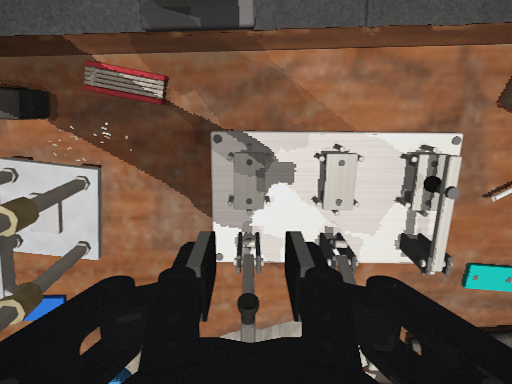

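play_rows(grip=[160,160,160,160,160,160,160,160,160,255,255,255], linear=[[0,0.05,-0.003],[0,0.1,-0.0065],[0,0.155,-0.0065],[0.02,0.1985,-0.0065],[0.08,0.1985,-0.0065],[0.13,0.1985,-0.0065],[0.17,0.1985,-0.0065],[0.197,0.1985,-0.0065],[0.197,0.1985,-0.0065],[0.197,0.1985,-0.0065],[0.197,0.1985,-0.0065],[0.197,0.1985,-0.0065]], twist=[0,0,0,0,0,0,0,0,0,0,0,0])

```text
t: 22.95
tcp_pos: [0.4625, 0.3569, 0.0519]
tcp_rot: [[0.001, 0.025, 1.0], [0.003, 1.0, -0.025], [-1.0, 0.003, 0.001]]
contact_force: [-0.2, 4.9, -5.3]
width: 0.133
```

play_rows(grip=[255,255,255,255,255,255,255,255,255,255,255,255], linear=[[-0.0104,0,0.0005],[-0.0207,0,0.002],[-0.0307,0,0.0046],[-0.0405,0,0.0082],[-0.0499,0,0.0127],[-0.0587,0,0.0182],[-0.067,0,0.0245],[-0.0746,0,0.0315],[-0.0815,0,0.0394],[-0.0875,0,0.0478],[-0.0927,0,0.0568],[-0.0969,0,0.0663]], twist=[0,0,0,0,0,0,0,0,0,0,0,0])

```text
t: 24.45
tcp_pos: [0.5279, 0.3548, 0.1492]
tcp_rot: [[-0.0, 0.025, 1.0], [0.002, 1.0, -0.025], [-1.0, 0.002, -0.0]]
contact_force: [-1.6, 4.0, -1.4]
width: 0.131
```

play_rows(grip=[255,255,255,160,160,160,160,160,160,160], linear=[[-0.003,0,0.01],[-0.0056,0,0.02],[-0.0056,0,0.02],[-0.0056,0,0.02],[-0.0056,0,0.02],[-0.0056,0,0.02],[-0.03,0,0.0],[-0.07,0,-0.04],[-0.1,0,-0.06],[-0.1,0,-0.06]], twist=[0,0,0,0,0,0,0,0,0,0])

```text
t: 25.7
tcp_pos: [0.4677, 0.3565, 0.2504]
tcp_rot: [[0.003, 0.023, 1.0], [0.002, 1.0, -0.023], [-1.0, 0.002, 0.003]]
contact_force: [0.9, 0.7, -0.8]
width: 0.375
```

```bash
python3 - <<'E'
from h import *
s=st();im=arm.grab_frame('wrist');cv2.imwrite('pics/w11.png',im)
np.save('s11.npy',s,allow_pickle=True)
crop(im,130,120,290,270,4,'pics/w11c.png')
shift([.487,.356,.024],88.4)
E
```

```text
t 25.7 tcp [0.4677 0.3565 0.2504] F [ 0.9  0.7 -0.8] w 0.375 yaw y-axis [0.023 1.   ]
linear [0.2248 0.0009 0.0178]
twist 0.2
```

View pics/w11.png

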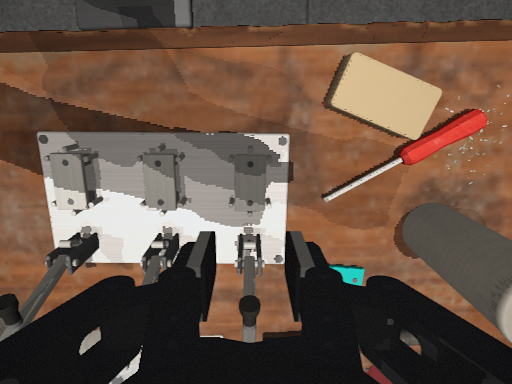

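View pics/w11c.png

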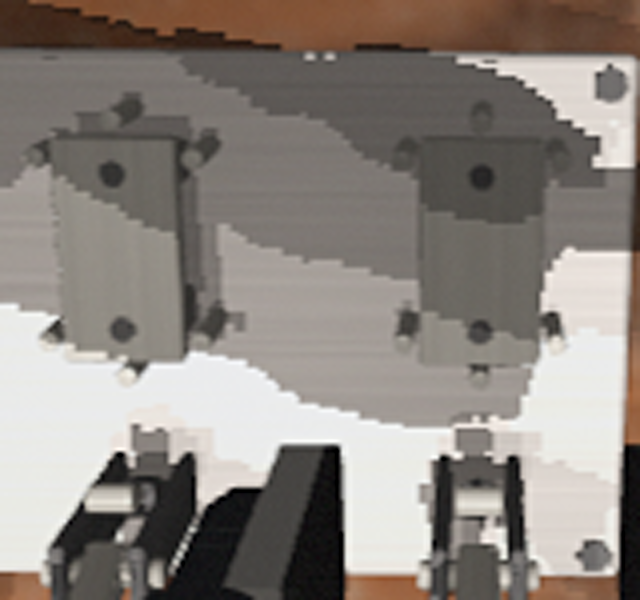

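```bash
python3 - <<'E'
from h import *
s=np.load('s11.npy',allow_pickle=True).item()
P=lambda a,b,z:pix2w('wrist',130+(a+.5)/4-.5,120+(b+.5)/4-.5,z,s).round(4)
for q in ([(419,137),(546,137),(541,362),(420,364)],[(52,138),(177,138),(186,360),(65,350)]):
    c=np.array([P(*p,.038) for p in q]); print(c[:,:2].tolist(),c.mean(0))
E
```

```text
[[0.4551, 0.3406], [0.4559, 0.3747], [0.5193, 0.3726], [0.5191, 0.3386]] [0.48735  0.356625 0.038   ]
[[0.453, 0.2423], [0.4538, 0.2758], [0.5164, 0.273], [0.5126, 0.2394]] [0.48395  0.257625 0.038   ]
```

play_rows(grip=[105,105,105,105,105,105,105,255,255,255,255,255], linear=[[0.04,0.0005,0.0195],[0.09,0.0005,0.0195],[0.14,0.0005,0.0195],[0.18,0.0005,0.0195],[0.21,0.0005,0.0195],[0.223,0.0005,0.0195],[0.223,0.0005,0.0195],[0.223,0.0005,0.0195],[0.223,0.0005,0.0195],[0.223,0.0005,0.0195],[0.223,0.0005,0.0195],[0.223,0.0005,0.0195]], twist=[0,0,0,0,0,0,0,0,0,0,0,0], force=80)

```text
t: 27.25
tcp_pos: [0.4886, 0.3558, 0.0262]
tcp_rot: [[0.002, 0.025, 1.0], [0.001, 1.0, -0.025], [-1.0, 0.001, 0.002]]
contact_force: [0.1, -1.7, 6.4]
width: 0.37
```

play_rows(grip=[255,255,255,255,255,255,255,255,255], linear=[[-0.008,0,0],[-0.02,0,0],[-0.05,0,0],[-0.1,0,0],[-0.15,0,0],[-0.2,0,0],[-0.26,0,0],[-0.314,0,0],[-0.314,0,0]], twist=[0,0,0,0,0,0,0,0,0])

```text
t: 28.38
tcp_pos: [0.4883, 0.3571, 0.344]
tcp_rot: [[0.006, 0.025, 1.0], [0.005, 1.0, -0.025], [-1.0, 0.005, 0.006]]
contact_force: [0.6, 0.4, -2.3]
width: 0.371
```

```bash
python3 - <<'E'
from h import *
s=st();im=arm.grab_frame('wrist');cv2.imwrite('pics/w12.png',im)
shift([.4551,-.3614,.34],95)
E
```

```text
t 28.38 tcp [0.4883 0.3571 0.344 ] F [ 0.6  0.4 -2.3] w 0.371 yaw y-axis [0.025 1.   ]
linear [-0.     -0.7179 -0.0148]
twist -6.4
```

View pics/w12.png

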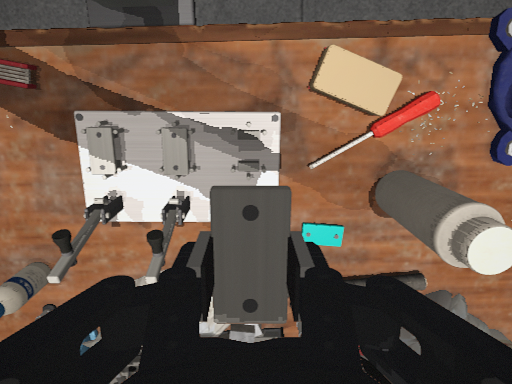

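play_rows(grip=[255,255,255,255,255,255,255,255,255,255,255,255], linear=[[0,-0.05,-0.001],[0,-0.11,-0.002],[0,-0.17,-0.003],[0,-0.23,-0.004],[0,-0.29,-0.005],[0,-0.35,-0.007],[0,-0.41,-0.008],[0,-0.47,-0.01],[0,-0.53,-0.011],[0,-0.59,-0.013],[0,-0.65,-0.015],[0,-0.7,-0.015]], twist=[0,-1,-1,-2,-2,-3,-3,-4,-5,-6,-6.4,-6.4])

```text
t: 29.92
tcp_pos: [0.4537, -0.3463, 0.3374]
tcp_rot: [[-0.002, -0.085, 0.996], [0.001, 0.996, 0.085], [-1.0, 0.001, -0.002]]
contact_force: [0.6, -0.7, -1.1]
width: 0.373
```

play_rows(grip=[255,255], linear=[[0,0,0],[0,0,0]], twist=[0,0])

```text
t: 30.18
tcp_pos: [0.4548, -0.3431, 0.3379]
tcp_rot: [[-0.001, -0.087, 0.996], [0.002, 0.996, 0.087], [-1.0, 0.002, -0.001]]
contact_force: [-0.3, 0.4, -2.4]
width: 0.37
```

```bash
python3 - <<'E'
from h import *
s=st();im=arm.grab_frame('wrist');cv2.imwrite('pics/w13.png',im)
shift([.4551,-.3614,.030],95)
E
```

```text
t 30.18 tcp [ 0.4548 -0.3431  0.3379] F [-0.3  0.4 -2.4] w 0.37 yaw y-axis [-0.087  0.996]
linear [ 0.3083 -0.0192 -0.0015]
twist 0.1
```

View pics/w13.png

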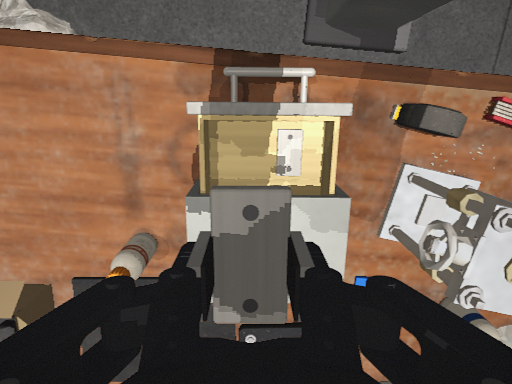

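play_rows(grip=[255,255,255,255,255,255,255,255,118,118,118,118], linear=[[0.03,-0.019,-0.0015],[0.08,-0.019,-0.0015],[0.14,-0.019,-0.0015],[0.2,-0.019,-0.0015],[0.25,-0.019,-0.0015],[0.29,-0.019,-0.0015],[0.311,-0.019,-0.0015],[0.311,-0.019,-0.0015],[0.311,-0.019,-0.0015],[0.311,-0.019,-0.0015],[0.311,-0.019,-0.0015],[0.311,-0.019,-0.0015]], twist=[0,0,0,0,0,0,0,0,0,0,0,0])

```text
t: 31.72
tcp_pos: [0.4577, -0.3568, 0.0294]
tcp_rot: [[0.003, -0.093, 0.996], [0.005, 0.996, 0.093], [-1.0, 0.004, 0.003]]
contact_force: [-1.0, 15.0, 9.9]
width: 0.536
```

play_rows(grip=[118,118,118,118,118,118,118,118], linear=[[-0.03,0,0],[-0.08,0,0],[-0.14,0,0],[-0.2,0,0],[-0.26,0,0],[-0.311,0,0],[-0.311,0.03,0],[-0.311,0.08,0]], twist=[0,0,0,0,0,0,0,0])

```text
t: 32.72
tcp_pos: [0.4489, -0.282, 0.3395]
tcp_rot: [[0.001, -0.086, 0.996], [-0.001, 0.996, 0.086], [-1.0, -0.001, 0.001]]
contact_force: [1.0, 0.3, 0.1]
width: 0.537
```

```bash
python3 - <<'E'
from h import *
s=st();im=arm.grab_frame('wrist');cv2.imwrite('pics/w14.png',im); crop(im,90,80,290,210,4,'pics/w14c.png')
np.save('s14.npy',s,allow_pickle=True)
shift([.4845,.2568,.33],88.4)
E
```

```text
t 32.73 tcp [ 0.4489 -0.282   0.3395] F [1.  0.3 0.1] w 0.537 yaw y-axis [-0.086  0.996]
linear [0.0103 0.5248 0.0859]
twist 7.0
```

View pics/w14c.png

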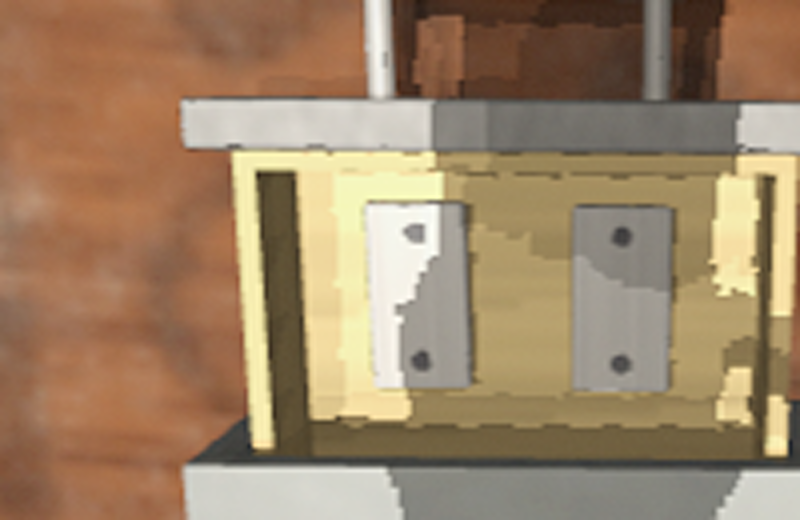

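```bash
python3 - <<'E'
from h import *
s=np.load('s14.npy',allow_pickle=True).item()
P=lambda a,b,z:pix2w('wrist',90+(a+.5)/4-.5,80+(b+.5)/4-.5,z,s)
for q in ([(366,203),(463,205),(470,386),(376,388)],[(573,206),(673,208),(668,388),(573,388)]):
    c=np.array([P(*p,.030) for p in q]); print(c[:,:2].round(4).tolist(),c.mean(0).round(4)); d=c[3]-c[0]+c[2]-c[1]; print(np.degrees(np.arctan2(d[1],d[0])))
print('walls',P(305,300,.022).round(4),P(752,300,.022).round(4),'rims',P(262,300,.072).round(4),P(775,300,.072).round(4))
E
```

```text
[[0.4271, -0.3769], [0.425, -0.3444], [0.4869, -0.3389], [0.4904, -0.3714]] [ 0.4573 -0.3579  0.03  ]
5.022383526786705
[[0.4222, -0.3076], [0.42, -0.2741], [0.4817, -0.2702], [0.4845, -0.3031]] [ 0.4521 -0.2888  0.03  ]
3.8774021424219884
walls [ 0.463  -0.3986  0.022 ] [ 0.4497 -0.2436  0.022 ] rims [ 0.4555 -0.3998  0.072 ] [ 0.4419 -0.2412  0.072 ]
```

play_rows(grip=[105,105,105,105,105,105,105,105,105,105,105,105], linear=[[0,0.05,0.008],[0,0.1,0.016],[0,0.155,0.025],[0,0.21,0.034],[0,0.265,0.043],[0,0.32,0.052],[0,0.375,0.061],[0,0.43,0.07],[0,0.48,0.08],[0,0.525,0.086],[0,0.525,0.086],[0,0.525,0.086]], twist=[1,2,3,4,5,6,7,7,7,7,7,7])

```text
t: 34.28
tcp_pos: [0.4881, 0.2473, 0.3388]
tcp_rot: [[-0.0, 0.034, 0.999], [-0.001, 0.999, -0.034], [-1.0, -0.001, -0.0]]
contact_force: [0.3, -0.5, 0.3]
width: 0.586
```

```bash
python3 - <<'E'
from h import *
s=st();im=arm.grab_frame('wrist');cv2.imwrite('pics/w15.png',im)
shift([.4843,.2568,.0265],88.4); print(w2pix('wrist',[.4843,.2568,.038],s))
E
```

```text
t 34.27 tcp [0.4881 0.2473 0.3388] F [ 0.3 -0.5  0.3] w 0.586 yaw y-axis [0.034 0.999]
linear [ 0.3123  0.0105 -0.0045]
twist -0.4
(np.float64(257.11620706353426), np.float64(150.61814970589083))
```

View pics/w15.png

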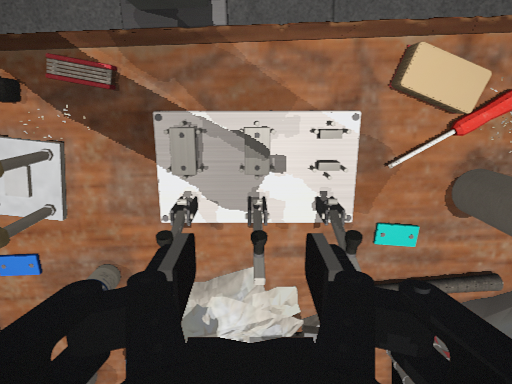

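play_rows(grip=[105,105,105,105,105], linear=[[0.03,0.01,-0.0045],[0.08,0.01,-0.0045],[0.13,0.01,-0.0045],[0.16,0.01,-0.0045],[0.16,0.01,-0.0045]], twist=[0,0,0,0,0])

```text
t: 34.95
tcp_pos: [0.4842, 0.2552, 0.1775]
tcp_rot: [[-0.003, 0.037, 0.999], [-0.002, 0.999, -0.037], [-1.0, -0.002, -0.003]]
contact_force: [-0.1, 0.1, 0.9]
width: 0.593
```

```bash
python3 - <<'E'
from h import *
s=st()
shift([.4843,.2568,.0265],88.4)
E
```

```text
t 34.95 tcp [0.4842 0.2552 0.1775] F [-0.1  0.1  0.9] w 0.593 yaw y-axis [0.037 0.999]
linear [0.151  0.0019 0.0005]
twist -0.5
```

play_rows(grip=[105,105,105,105,105,105,255,255,255,255,255], linear=[[0.05,0.0015,0.0005],[0.09,0.0015,0.0005],[0.12,0.0015,0.0005],[0.14,0.0015,0.0005],[0.151,0.0015,0.0005],[0.151,0.0015,0.0005],[0.151,0.0015,0.0005],[0.151,0.0015,0.0005],[0.151,0.0015,0.0005],[0.151,0.0015,0.0005],[0.151,0.0015,0.0005]], twist=[-0.5,-0.5,-0.5,-0.5,-0.5,-0.5,-0.5,-0.5,-0.5,-0.5,-0.5], force=80)

```text
t: 36.33
tcp_pos: [0.486, 0.258, 0.0294]
tcp_rot: [[0.002, 0.028, 1.0], [-0.001, 1.0, -0.028], [-1.0, -0.001, 0.002]]
contact_force: [-1.3, -3.1, 9.4]
width: 0.364
```

play_rows(grip=[255,255,255,255,255,255,255,255,255], linear=[[-0.008,0,0],[-0.02,0,0],[-0.05,0,0],[-0.1,0,0],[-0.15,0,0],[-0.2,0,0],[-0.26,0,0],[-0.314,0,0],[-0.314,0,0]], twist=[0,0,0,0,0,0,0,0,0])

```text
t: 37.45
tcp_pos: [0.4858, 0.2608, 0.3468]
tcp_rot: [[0.006, 0.026, 1.0], [0.004, 1.0, -0.026], [-1.0, 0.004, 0.006]]
contact_force: [0.5, 0.4, -1.9]
width: 0.373
```

```bash
python3 - <<'E'
from h import *
s=st();im=arm.grab_frame('wrist');cv2.imwrite('pics/w16.png',im)
shift([.4521,-.2888,.34],94.5)
E
```

```text
t 37.45 tcp [0.4858 0.2608 0.3468] F [ 0.5  0.4 -1.9] w 0.373 yaw y-axis [0.026 1.   ]
linear [ 0.0033 -0.5489 -0.0186]
twist -6.0
```

View pics/w16.png

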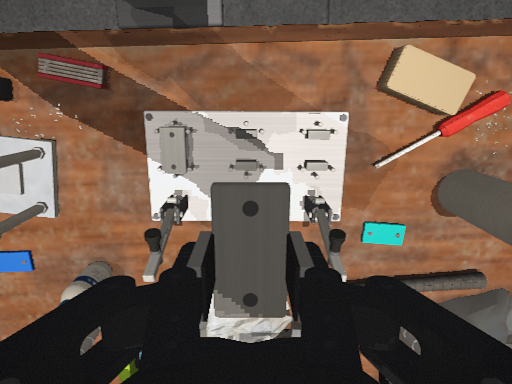

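play_rows(grip=[255,255,255,255,255,255,255,255,255,255,255,255], linear=[[0,-0.05,-0.001],[0,-0.11,-0.002],[0,-0.165,-0.003],[0,-0.22,-0.005],[0,-0.28,-0.007],[0,-0.335,-0.009],[0,-0.39,-0.012],[0,-0.44,-0.014],[0,-0.49,-0.016],[0,-0.53,-0.0186],[0,-0.549,-0.0186],[0,-0.549,-0.0186]], twist=[0,-1,-1,-2,-2,-3,-3,-4,-5,-6,-6,-6])

```text
t: 39.0
tcp_pos: [0.4515, -0.2897, 0.3409]
tcp_rot: [[-0.001, -0.076, 0.997], [0.002, 0.997, 0.076], [-1.0, 0.002, -0.001]]
contact_force: [-0.2, 0.5, -0.5]
width: 0.368
```

```bash
python3 - <<'E'
from h import *
s=st();im=arm.grab_frame('wrist');cv2.imwrite('pics/w17.png',im)
shift([.4521,-.2888,.15],94.5)
E
```

```text
t 39.0 tcp [ 0.4515 -0.2897  0.3409] F [-0.2  0.5 -0.5] w 0.368 yaw y-axis [-0.076  0.997]
linear [ 0.1914 -0.0009  0.0002]
twist -0.0
```

View pics/w17.png

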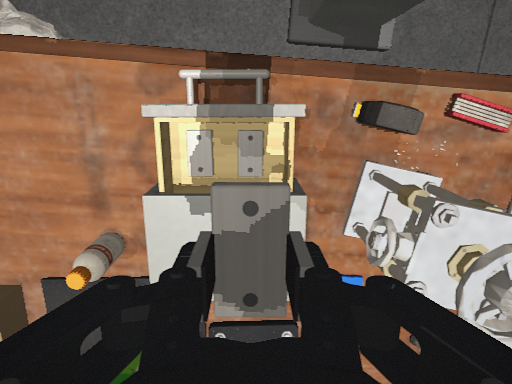

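play_rows(grip=[255,255,255,255,255,255,255,255,120,120,120,120], linear=[[0.03,-0.0005,0],[0.08,-0.0005,0],[0.14,-0.0005,0],[0.2,-0.0005,0],[0.25,-0.0005,0],[0.29,-0.0005,0],[0.305,-0.0005,0],[0.306,-0.0005,0],[0.306,-0.0005,0],[0.306,-0.0005,0],[0.306,-0.0005,0],[0.306,-0.0005,0]], twist=[0,0,0,0,0,0,0,0,0,0,0,0])

```text
t: 40.55
tcp_pos: [0.4521, -0.2903, 0.0364]
tcp_rot: [[0.001, -0.077, 0.997], [-0.0, 0.997, 0.077], [-1.0, -0.001, 0.0]]
contact_force: [0.7, 0.2, -0.3]
width: 0.532
```

play_rows(grip=[120,120,120,120,120,120,120,120], linear=[[-0.03,0,0],[-0.08,0,0],[-0.14,0,0],[-0.2,0,0],[-0.26,0,0],[-0.306,0,0],[-0.306,0.0,0],[-0.306,0.0,0]], twist=[0,0,0,0,0,0,0,0])

```text
t: 41.55
tcp_pos: [0.4513, -0.2901, 0.3413]
tcp_rot: [[-0.001, -0.077, 0.997], [-0.0, 0.997, 0.077], [-1.0, -0.0, -0.001]]
contact_force: [-0.0, -0.1, -0.0]
width: 0.527
```

```bash
python3 - <<'E'
from h import *
s=st();im=arm.grab_frame('wrist');cv2.imwrite('pics/w18.png',im); crop(im,100,80,310,210,3.8,'pics/w18c.png')
shift([.482,.157,.33],88.4)
E
```

```text
t 41.55 tcp [ 0.4513 -0.2901  0.3413] F [-0.  -0.1 -0. ] w 0.527 yaw y-axis [-0.077  0.997]
linear [0.011  0.4433 0.0654]
twist 6.0
```

View pics/w18c.png

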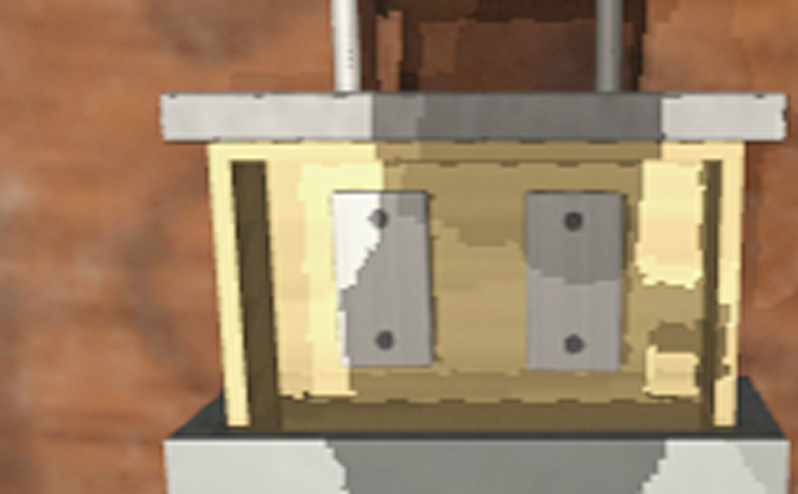

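Plate 2 sits neatly on plate 4. Plate 1 in the right-hand nest is next.

play_rows(grip=[105,105,105,105,105,105,105,105,105,105,105], linear=[[0,0.05,0.007],[0,0.1,0.014],[0,0.15,0.021],[0,0.2,0.028],[0,0.25,0.036],[0,0.3,0.044],[0,0.35,0.052],[0,0.4,0.06],[0,0.443,0.065],[0,0.443,0.065],[0,0.443,0.065]], twist=[1,2,3,4,5,6,6,6,6,6,6])

```text
t: 42.98
tcp_pos: [0.482, 0.156, 0.3408]
tcp_rot: [[-0.002, 0.026, 1.0], [-0.001, 1.0, -0.026], [-1.0, -0.001, -0.002]]
contact_force: [-1.1, -0.3, -0.1]
width: 0.592
```

```bash
python3 - <<'E'
from h import *
s=st();im=arm.grab_frame('wrist');cv2.imwrite('pics/w19.png',im)
shift([.482,.157,.15],88.4); print(w2pix('wrist',[.482,.157,.038],s))
E
```

```text
t 42.98 tcp [0.482  0.156  0.3408] F [-1.1 -0.3 -0.1] w 0.592 yaw y-axis [0.026 1.   ]
linear [1.909e-01 1.700e-03 1.000e-04]
twist 0.0
(np.float64(250.839882448751), np.float64(153.9314906663695))
```

View pics/w19.png

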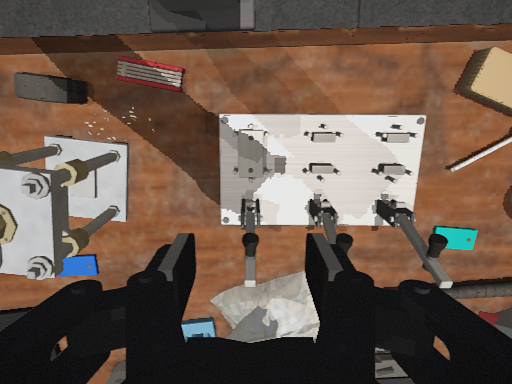

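play_rows(grip=[105,105,105,105,105,105,105,105,255,255,255,255], linear=[[0.05,0.001,0],[0.11,0.001,0],[0.17,0.001,0],[0.22,0.001,0],[0.27,0.001,0],[0.3,0.001,0],[0.3145,0.001,0],[0.3145,0.001,0],[0.3145,0.001,0],[0.3145,0.001,0],[0.3145,0.001,0],[0.3145,0.001,0]], twist=[0,0,0,0,0,0,0,0,0,0,0,0], force=80)

```text
t: 44.52
tcp_pos: [0.4829, 0.1571, 0.0283]
tcp_rot: [[0.001, 0.028, 1.0], [-0.001, 1.0, -0.028], [-1.0, -0.001, 0.001]]
contact_force: [-1.0, -1.6, 7.9]
width: 0.371
```

play_rows(grip=[255,255,255,255,255,255,255,255,255], linear=[[-0.008,0,0],[-0.02,0,0],[-0.05,0,0],[-0.1,0,0],[-0.15,0,0],[-0.2,0,0],[-0.26,0,0],[-0.314,0,0],[-0.314,0,0]], twist=[0,0,0,0,0,0,0,0,0])

```text
t: 45.65
tcp_pos: [0.4832, 0.1591, 0.3458]
tcp_rot: [[0.006, 0.027, 1.0], [0.002, 1.0, -0.027], [-1.0, 0.002, 0.006]]
contact_force: [-0.1, -0.7, -1.5]
width: 0.366
```

```bash
python3 - <<'E'
from h import *
s=st();im=arm.grab_frame('wrist');cv2.imwrite('pics/w20.png',im)
shift([.4573,-.3575,.34],95)
E
```

```text
t 45.65 tcp [0.4832 0.1591 0.3458] F [-0.1 -0.7 -1.5] w 0.366 yaw y-axis [0.027 1.   ]
linear [ 0.0031 -0.5159 -0.0111]
twist -6.6
```

View pics/w20.png

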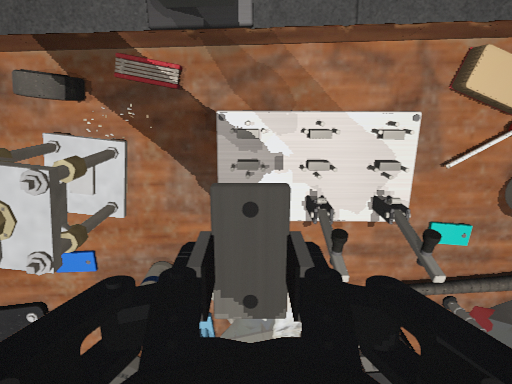

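play_rows(grip=[255,255,255,255,255,255,255,255,255,255,255,255], linear=[[0,-0.045,-0.001],[0,-0.1,-0.002],[0,-0.155,-0.003],[0,-0.21,-0.004],[0,-0.265,-0.005],[0,-0.32,-0.006],[0,-0.37,-0.007],[0,-0.42,-0.008],[0,-0.47,-0.01],[0,-0.505,-0.011],[0,-0.516,-0.011],[0,-0.516,-0.011]], twist=[0,-1,-1,-2,-2,-3,-3,-4,-5,-6,-6.6,-6.6])

```text
t: 47.2
tcp_pos: [0.4571, -0.3572, 0.3403]
tcp_rot: [[-0.001, -0.088, 0.996], [0.002, 0.996, 0.088], [-1.0, 0.002, -0.001]]
contact_force: [0.1, 0.1, -0.0]
width: 0.368
```

```bash
python3 - <<'E'
from h import *
s=st();im=arm.grab_frame('wrist');cv2.imwrite('pics/w21.png',im)
shift([.4573,-.3575,.035],95)
E
```

```text
t 47.2 tcp [ 0.4571 -0.3572  0.3403] F [ 0.1  0.1 -0. ] w 0.368 yaw y-axis [-0.088  0.996]
linear [ 3.058e-01 -1.700e-03 -1.000e-04]
twist 0.1
```

View pics/w21.png

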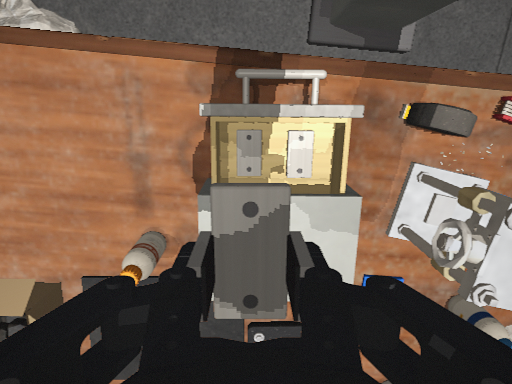

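play_rows(grip=[255,255,255,255,255,255,255,255,128,128,128,128], linear=[[0.03,-0.0005,0],[0.08,-0.0005,0],[0.14,-0.0005,0],[0.2,-0.0005,0],[0.25,-0.0005,0],[0.29,-0.0005,0],[0.304,-0.0005,0],[0.305,-0.0005,0],[0.305,-0.0005,0],[0.305,-0.0005,0],[0.305,-0.0005,0],[0.305,-0.0005,0]], twist=[0,0,0,0,0,0,0,0,0,0,0,0])

```text
t: 48.75
tcp_pos: [0.4576, -0.3585, 0.0369]
tcp_rot: [[0.0, -0.088, 0.996], [-0.0, 0.996, 0.088], [-1.0, -0.001, 0.0]]
contact_force: [-0.5, -0.1, -0.4]
width: 0.499
```

play_rows(grip=[128,128,128,128,128,128,128,128], linear=[[-0.03,0,0],[-0.08,0,0],[-0.14,0,0],[-0.2,0,0],[-0.26,0,0],[-0.305,0,0],[-0.305,0.0,0],[-0.305,0.0,0]], twist=[0,0,0,0,0,0,0,0])

```text
t: 49.75
tcp_pos: [0.4569, -0.3583, 0.3408]
tcp_rot: [[-0.001, -0.088, 0.996], [-0.0, 0.996, 0.088], [-1.0, -0.0, -0.001]]
contact_force: [-1.5, -0.5, -0.3]
width: 0.498
```

```bash
python3 - <<'E'
from h import *
s=st();im=arm.grab_frame('wrist');cv2.imwrite('pics/w22.png',im); crop(im,170,60,370,210,4,'pics/w22c.png')
P=lambda a,b,z:pix2w('wrist',170+(a+.5)/4-.5,60+(b+.5)/4-.5,z,s)
np.save('s22.npy',s,allow_pickle=True)
E
```

```text
t 49.75 tcp [ 0.4569 -0.3583  0.3408] F [-1.5 -0.5 -0.3] w 0.498 yaw y-axis [-0.088  0.996]
```

View pics/w22c.png

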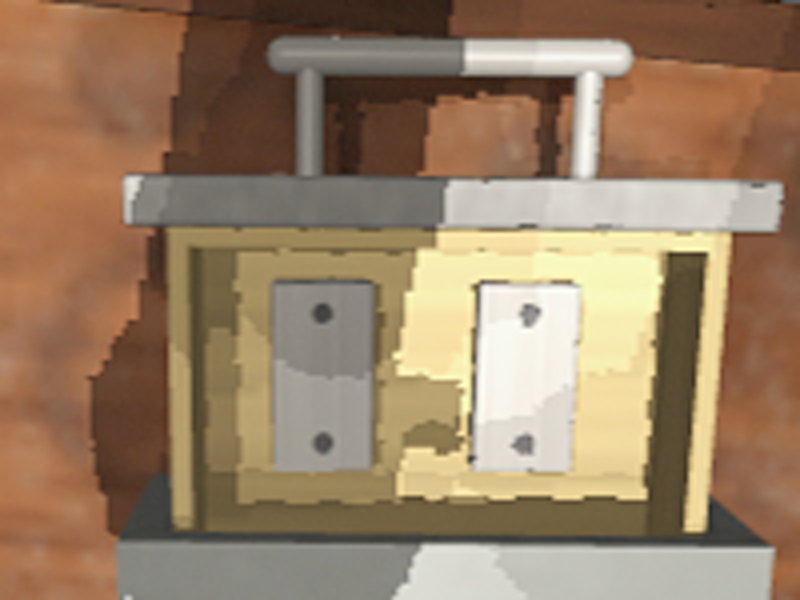

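```bash
python3 - <<'E'
from h import *
s=np.load('s22.npy',allow_pickle=True).item()
P=lambda a,b,z:pix2w('wrist',170+(a+.5)/4-.5,60+(b+.5)/4-.5,z,s)
print(P(268,55,.057),P(632,57,.057))
shift([.303,-.335,.30],95)
E
```

```text
[ 0.35816878 -0.38314412  0.057     ] [ 0.34913184 -0.27319151  0.057     ]
linear [ 0.0405  0.0367 -0.1511]
twist 0.0
```

play_rows(grip=[255,255,255,255,255,255,255,255,255,255], linear=[[0,0.012,-0.05],[0,0.024,-0.1],[0,0.04,-0.152],[0.04,0.04,-0.152],[0.1,0.04,-0.152],[0.16,0.04,-0.152],[0.21,0.04,-0.152],[0.26,0.04,-0.152],[0.288,0.04,-0.152],[0.288,0.04,-0.152]], twist=[0,0,0,0,0,0,0,0,0,0])

```text
t: 51.05
tcp_pos: [0.3016, -0.33, 0.0513]
tcp_rot: [[-0.004, -0.09, 0.996], [0.004, 0.996, 0.09], [-1.0, 0.005, -0.004]]
contact_force: [-0.3, 0.4, 0.3]
width: -0.0
```

```bash
python3 - <<'E'
from h import *
s=st();im=arm.grab_frame('wrist');cv2.imwrite('pics/w23.png',im)
E
```

```text
t 51.05 tcp [ 0.3016 -0.33    0.0513] F [-0.3  0.4  0.3] w -0.0 yaw y-axis [-0.09   0.996]
```

View pics/w23.png

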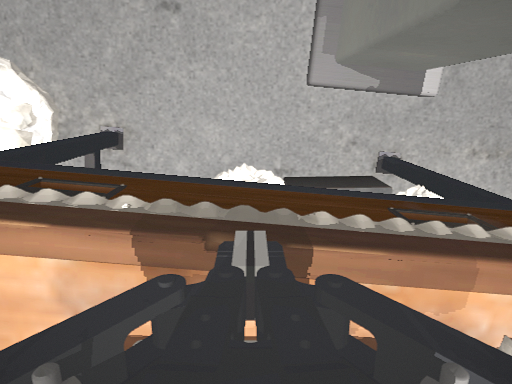

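play_rows(grip=[255,255,255,255,255,255,255,255,255,255,255], linear=[[0,0,0.012],[0,0,0.024],[0,0,0.034],[0,0,0.044],[0,0,0.056],[0,0,0.068],[0,0,0.08],[0,0,0.092],[0,0,0.104],[0,0,0.114],[0,0,0.118]], twist=[0,0,0,0,0,0,0,0,0,0,0])

```text
t: 52.48
tcp_pos: [0.4212, -0.321, 0.0535]
tcp_rot: [[0.001, -0.089, 0.996], [0.0, 0.996, 0.089], [-1.0, 0.0, 0.001]]
contact_force: [-1.3, 0.6, 0.6]
width: 0.0
```

play_rows(grip=[255,255,255,255,255], linear=[[0,0,0.004],[0,0,0.008],[0,0,0.012],[0,0,0.012],[0,0,0.012]], twist=[0,0,0,0,0])

```text
t: 53.1
tcp_pos: [0.4302, -0.3205, 0.0532]
tcp_rot: [[-0.004, -0.087, 0.996], [-0.0, 0.996, 0.087], [-1.0, 0.0, -0.004]]
contact_force: [-6.5, 1.0, 4.0]
width: -0.002
```

Force is starting to build at the expected shut position, so I push a little more, gently.

play_rows(grip=[255,255,255,255,255], linear=[[0,0,0.002],[0,0,0.004],[0,0,0.006],[0,0,0.006],[0,0,0.006]], twist=[0,0,0,0,0])

```text
t: 53.72
tcp_pos: [0.4305, -0.3204, 0.053]
tcp_rot: [[-0.014, -0.086, 0.996], [-0.002, 0.996, 0.086], [-1.0, -0.001, -0.014]]
contact_force: [-22.2, 1.0, 18.6]
width: -0.001
```

play_rows(grip=[255,255,255,255,255,255,255,255,255,255], linear=[[0,0,-0.01],[0,0,-0.03],[0,0,-0.05],[-0.05,0,-0.05],[-0.1,0,-0.05],[-0.16,0,-0.05],[-0.22,0,-0.05],[-0.28,0,-0.04],[-0.3,0,0],[-0.3,0,0]], twist=[0,0,0,0,0,0,0,0,0,0])

```text
t: 54.98
tcp_pos: [0.44, -0.3198, 0.355]
tcp_rot: [[0.004, -0.089, 0.996], [-0.002, 0.996, 0.089], [-1.0, -0.003, 0.003]]
contact_force: [0.5, 1.0, -0.2]
width: -0.001
```

```bash
python3 - <<'E'
from h import *
s=st();im=arm.grab_frame('wrist');cv2.imwrite('pics/w24.png',im)
t=arm.grab_frame('scene');cv2.imwrite('pics/s24.png',t)
t=arm.grab_frame('top');cv2.imwrite('pics/t24.png',cv2.resize(t,None,fx=1.5,fy=1.5,interpolation=cv2.INTER_CUBIC))
E
```

```text
t 54.98 tcp [ 0.44   -0.3198  0.355 ] F [ 0.5  1.  -0.2] w -0.001 yaw y-axis [-0.089  0.996]
```

View pics/w24.png

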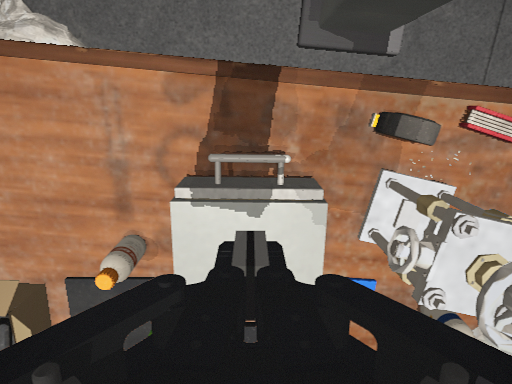

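View pics/t24.png

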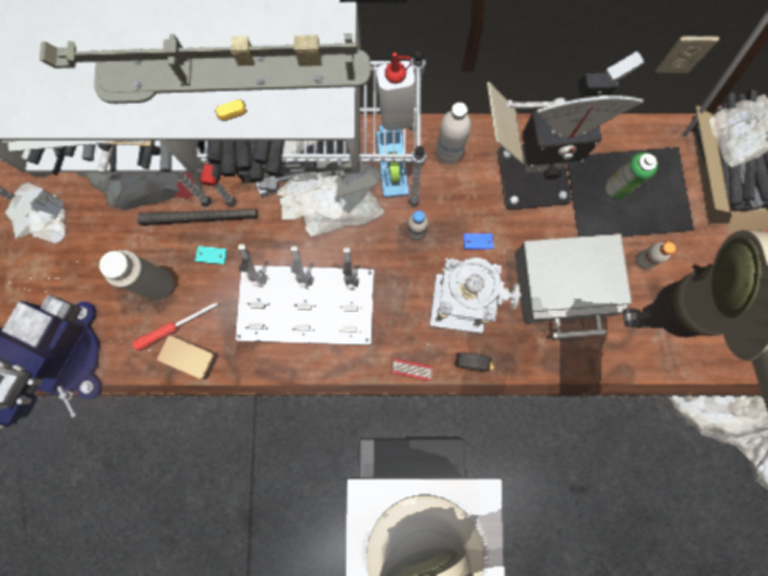

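View pics/s24.png

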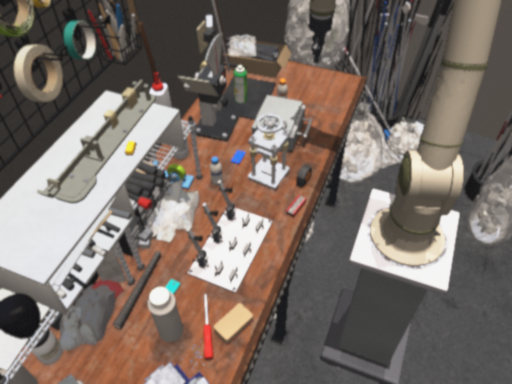

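```bash
python3 - <<'E'
from h import *
im=cv2.imread('pics/w24.png'); crop(im,155,140,345,240,4,'pics/w24c.png')
s=st()
print(pix2w('wrist',209,158,.057),pix2w('wrist',290,158,.057))
E
```

```text
t 55.12 tcp [ 0.4366 -0.32    0.3523] F [ 0.4  0.1 -0.2] w -0.002 yaw y-axis [-0.088  0.996]
[ 0.44556117 -0.37365539  0.057     ] [ 0.43616458 -0.26652761  0.057     ]
```

View pics/w24c.png

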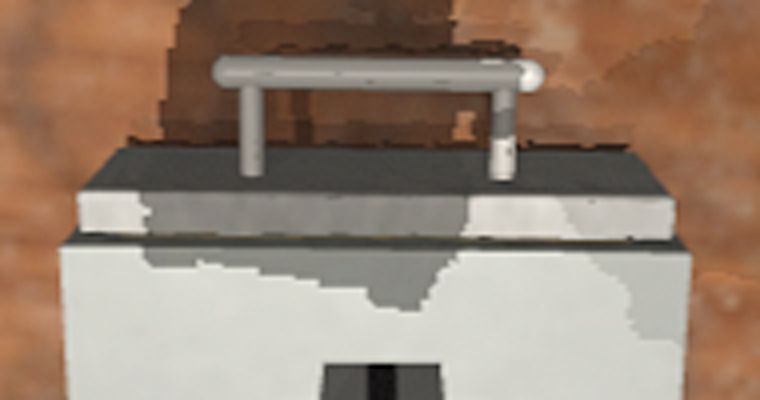

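play_rows(grip=[255,255,255,255,255,255,255,255,255,255,255,255], linear=[[0,0,-0.05],[0.06,0,-0.05],[0.12,0,-0.05],[0.18,0,-0.05],[0.24,0,-0.05],[0.29,0,-0.05],[0.3,0,-0.04],[0.3,0,-0.02],[0.3,0,-0.012],[0.3,0,-0.01],[0.3,0,-0.008],[0.3,0,-0.008]], twist=[0,0,0,0,0,0,0,0,0,0,0,0])

```text
t: 56.62
tcp_pos: [0.4298, -0.3209, 0.0538]
tcp_rot: [[-0.0, -0.088, 0.996], [-0.001, 0.996, 0.088], [-1.0, -0.001, -0.0]]
contact_force: [-0.1, 0.1, -0.7]
width: -0.001
```

play_rows(grip=[255,255,255,255,255,255], linear=[[0,0,0.002],[0,0,0.004],[0,0,0.006],[0,0,0.008],[0,0,0.008],[0,0,0.008]], twist=[0,0,0,0,0,0])

```text
t: 57.38
tcp_pos: [0.4305, -0.3208, 0.0529]
tcp_rot: [[-0.014, -0.085, 0.996], [-0.002, 0.996, 0.085], [-1.0, -0.001, -0.014]]
contact_force: [-19.9, -0.1, 16.9]
width: 0.003
```

play_rows(grip=[255,255,255,255,255,255,255,255,255,255], linear=[[0,0,-0.01],[0,0,-0.03],[0,0,-0.05],[-0.05,0,-0.05],[-0.1,0,-0.05],[-0.16,0,-0.05],[-0.22,0,-0.05],[-0.28,0,-0.04],[-0.3,0,0],[-0.3,0,0]], twist=[0,0,0,0,0,0,0,0,0,0])

```text
t: 58.62
tcp_pos: [0.4399, -0.3197, 0.355]
tcp_rot: [[0.004, -0.089, 0.996], [-0.002, 0.996, 0.089], [-1.0, -0.002, 0.003]]
contact_force: [-0.9, -0.5, -1.3]
width: 0.001
```

```bash
python3 - <<'E'
from h import *
s=st();im=arm.grab_frame('wrist');crop(im,155,140,345,240,4,'pics/w25c.png')
E
```

```text
t 58.62 tcp [ 0.4399 -0.3197  0.355 ] F [-0.9 -0.5 -1.3] w 0.001 yaw y-axis [-0.089  0.996]
```

View pics/w25c.png

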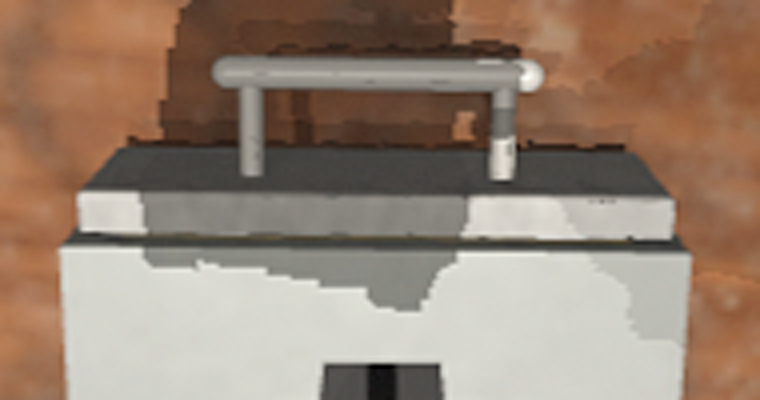

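The drawer face is against the unit and the same after both pushes. All three fingers are up and the nests are empty, so I hand in.

```bash
python3 - <<'E'
from bench import arm
print(arm.job_done())
E
```

```text
the job is handed in; nothing more can be done
None
```

The job was handed in at about 59 s of the 210 s allowed, and my checks agree that it is done; the hand-in gave no verdict.

**What I did:** I opened the drawer to its stop and laid plate_4 in it. I then swung all three hold-down fingers up past centre and saw each one stay up before touching its plate. All three nests held a plate. They now lie in two stacks of two: plate 2 on plate 4, and plate 1 on plate 3. Then I pushed the drawer shut.

**Last checks:**
- **Plates:** the wrist picture taken before shutting showed both stacks inside the drawer and clear of its walls.
- **Jig and bench:** the final top and scene pictures show the three fingers up and the nests empty. By eye, the other things on the bench had not moved.
- **Drawer:** two pushes of about 20 N stopped at the same point. That matches about 0.10 m of total travel.

**What was not perfect:**
- A hairline of yellow still shows between the drawer face and the unit. It was the same after both pushes, so I take it as the normal gap of a shut drawer.
- While I was setting plate 3 down, the gripper finger rubbed the drawer wall with about 15 N. The plate and the drawer looked undisturbed.

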